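Tidy the office tea counter

TASK

Tidy the tea counter: pull the drawer well open, put every coffee scoop into it and shut it fully, and lay every tea carton on the sloping display stand. Each carton must lie flat on the slope by itself, its long side running straight up the slope and a short end settled against the bottom lip. Leave the mug, saucer, milk pot, sugar jar and bottle where they are.

Things in the scene. Friction and masses are not known exactly. Their poses are not given: they have to be found in the camera images.
- carton1: Slim tea carton, a closed plain paper-and-cardboard box 100 (own x) x 60 (own y) x 24 mm (own z), 0.08 to 0.17 kg; origin at its centre. Starts lying flat on the counter, own x within 0.45 rad of world +x. All cartons are alike. One of the five loose cartons and scoops may be absent.
- carton2: Slim tea carton, a closed plain paper-and-cardboard box 100 (own x) x 60 (own y) x 24 mm (own z), 0.08 to 0.17 kg; origin at its centre. Starts lying flat on the counter, own x within 0.45 rad of world +x. All cartons are alike. One of the five loose cartons and scoops may be absent.
- carton3: Slim tea carton, a closed plain paper-and-cardboard box 100 (own x) x 60 (own y) x 24 mm (own z), 0.08 to 0.17 kg; origin at its centre. Starts lying flat on the counter, own x within 0.45 rad of world +x. All cartons are alike. One of the five loose cartons and scoops may be absent.
- scoop1: Steel coffee scoop, 145 mm long, 0.06 to 0.13 kg, lying flat: a bar handle 16 mm wide and 14 mm high from own x = -71 to +28 mm, then a round cup 48 mm across, 26 mm high, centred at x = +50 mm. Origin on the handle's underside near the centre of mass, 26 mm behind the cup: grip there across own y. Own z up. Starts with x within 0.45 rad of world +x. One scoop may be absent.
- scoop2: Steel coffee scoop, 145 mm long, 0.06 to 0.13 kg, lying flat: a bar handle 16 mm wide and 14 mm high from own x = -71 to +28 mm, then a round cup 48 mm across, 26 mm high, centred at x = +50 mm. Origin on the handle's underside near the centre of mass, 26 mm behind the cup: grip there across own y. Own z up. Starts with x within 0.45 rad of world +x. One scoop may be absent.
- slope: The stand's smooth sloping face, 360 mm wide (own y) and 125 mm long (own x), at 38 degrees to the counter, low end towards the robot. Origin in the middle of its lower edge, at the foot of the lip, 30 mm above the counter; x points up the slope, y along the lip, z straight out of the face. Lip and end cheeks, 5 to 6 mm thick, stand 14 mm out of the face.
- stand: Black steel display stand with one sloping face, fixed to the counter. Origin on the counter, under the lip's middle; x away from the robot (yaw within 0.15 rad), y along the lip, z up. A carton let go on the slope slides down to the lip by itself. There is room for three cartons side by side, with 50 mm between them for fingers.
- cabinet_drawer0 (a joint): How far the drawer is pulled out, m: 0 shut, 0.18 fully out. It starts between 0 and 0.05. It slides with about 1 N of friction, has no spring and stays where it is left.
- cabinet: Low wooden unit with one drawer, fixed to the counter, 240 wide (y), 260 deep (x), 95 mm high, front towards the robot (yaw within 0.08 rad). Origin on the counter under its centre; x points away from the robot, the front is at x = -130 mm. With the drawer out by q, the first q - 6 mm of floor behind the front panel lie clear of the unit's top board.
- cabinet_drawer0_handle (a point): Middle of the drawer's steel bar handle: a level bar 11 mm thick, 120 mm long along own y, 35 mm in front of the drawer's front panel, 57 mm above the counter and 38 mm below the unit's top. Own x points into the unit, so the drawer comes out towards -x; z up. Moves with the drawer.
- drawer_floor (a point): Middle of the drawer's inner floor, 22 mm above the counter; axes as the handle's; moves with the drawer. The inside is 215 (x) by 198 mm (y); walls 6 mm thick rise 51 mm above the floor, the front panel 60 mm, and the unit's top board is 61 mm above it. Along -x the front panel's outer face is 129 mm away, the handle 164 mm.
- mug: Bystander: white mug, 80 mm across, 92 mm high; origin under its centre.
- saucer: Bystander: white saucer, 140 mm across, 18 mm high; origin under its centre.
- milk_pot: Bystander: small white milk pot, 58 mm across, 40 mm high; origin under its centre.
- sugar_jar: Bystander: glass jar, 72 mm across, 110 mm high, standing on the rear part of the drawer unit; origin under its centre.
- soap_bottle: Bystander: white bottle, 64 mm across, 170 mm high; origin under its centre.
Things that resemble listed ones, but are neither listed nor needed, are in the scene too. Leave any orange look-alike of the scoop2 alone.

How it is judged:
By the outcome, as a careful person would: the job done as asked, in the order asked, and still so for the second after the job is handed in, with the robot touching nothing.
Of carton1, carton2, carton3, scoop1, scoop2 only 4 to 5 are there at a start; the rules pass over those that are not, and their reading is None.
At some moment in a run one of carton1, carton2, carton3, scoop1, scoop2 may be knocked a few centimetres aside while the robot is not near it.
Once in a run the grip may slacken for a moment while it holds something.
It also fails if it takes over 210 s, if anything falls off the work surface, if the arm or the gripper's body presses on something with over 40 N, if the wrist force passes 120 N, or if a joint passes its speed limit or range.

ROBOT

A 7-joint arm with a two-finger parallel gripper is mounted at the origin on the work surface. World frame = base frame: x ahead of the robot, y to its left, z up, the work surface at z = 0. Lengths are in m, angles in rad, forces in N, time in s.
With the tool pointing down it reaches from about 0.4 to 0.85 m from the base axis. Payload 10.4 kg.
Tool frame: the origin (TCP) lies between the finger pads; the fingertips stand 11 mm ahead of it and the grasp point (between the pads) lies 8 mm behind it (r.tcp_to_tips is the distance from the TCP to the fingertips, in m); z points along the fingers, y is the line along which they close (so a half turn about z gives the same grasp; the last joint's range is limited). The gripper opens to 87 mm and grips with 3 to 60 N. Pads are 19 mm wide; open, the fingers measure 117 mm over their backs; the gripper's body (75 mm by 190 mm) begins 51 mm behind the grasp point.
Start: joints at [1.078, 0.332, -0.065, 1.46, 0.022, 1.35, -0.088], TCP at [0.283, -0.557, 0.234] pointing down, gripper open.
Joint ranges: [-2.6, 2.6], [-0.5, 2.12], [-1.47, 1.34], [0.16, 2.42], [-1.27, 4.41], [0.06, 2.06], [-2.6, 2.6]. Speed limits (rad/s): [2.22, 2.22, 2.79, 2.79, 3.14, 3.14, 3.14].

INTERFACE

Orientations are given as a unit quaternion [x, y, z, w].
In Python, from bench import r gives the robot as it stands. The module is installed in compiled form; this text tells all that it offers.
- The arm moves only by the shell command python3 -m crank 'ROWS' [FORCE]. ROWS is JSON, a list of rows, each an object of numbers: "claw": the closure, from -1 (fully open) to 1 (shut); "dx", "dy", "dz": the shift along the tool's x, y, z each as a share of 3 cm, from -1 to 1; "ax", "ay", "az": the turn, a rotation vector about the tool's x, y, z each as a share of 6 degrees, from -1 to 1. A call has 1 to 8 rows; each row shifts and turns the commanded pose from where the row before left it, along the tool's axes as they then stand; what a row does not reach is not made up. A row lasts 1/12 s, in which the tool goes at most 41.7 mm and 7.16 degrees, less where a joint would pass 70% of its speed; a pose out of reach is approached as far as the arm can. A call with a number of a shift or a turn outside -1 to 1 is refused whole. A call with a gripper value outside its range is refused whole. The fingers move at their own pace and stop on an object; FORCE is the grip in N (left out, the last holds). Time passes only in rows, so rows that do not move let the fingers close. It gives the time, the measured TCP pose, the force, the opening and the grip force at its end, in the units of the state.
- r.read_state(): the state, without advancing time (a new reading comes with each control period).
- r.camera(name): name is "scene" or "top" or "wrist"; returns a dict with "color" (400x640x3 uint8, red, green, blue), "mtx" (3x3 intrinsics, pixels), "R" (3x3) and "t" (3): a world point X has camera coordinates R X + t; the wrist camera has in their place "hand_eye" (4x4, takes a point from camera to tool coordinates, whose origin is the TCP and whose axes are the flange's). Camera axes: x right, y down, z forward; pixel columns grow to the right and rows downward; lengths in m; the calibration is good to about 2 mm. A picture is of the moment at which its call begins: read the wrist's pose just before it. There is no depth.
- r.close_job(): hands the job in; it is judged then, once.
The state is a dict: "time": time; "joint_positions": joint angles; "joint_vel": joint speeds; "joint_torque": joint torques, N m; "ee_pos": TCP position; "eef_rot": TCP orientation; "ft_force": force on the tool from outside, world axes, zero at the start; "torque": the same for the moment, N m; "width": finger opening in m; "grip_force": force on a finger pad.
Only numpy, scipy, OpenCV 4.12 (cv2) and the standard library are available. Lean on these libraries where they do the work, as an engineer would, in place of code of your own. Each camera call takes 0.05 s, during which the arm holds its last target. There are 200 camera calls.

## Working session

There is one attempt and no reset: what is moved stays moved. The work goes in short steps, Python scripts to look and compute and a shell command to move; the robot and the scene stay as the last step left them, time stands still between calls to the robot, and variables do not carry over. Pictures are saved under pics/ and viewed, at most 14 in all, crops included, and the job is handed in when it is done.

```bash
mkdir -p pics
python3 - <<'E'
from bench import r
import cv2,numpy as np
s=r.read_state();print(s)
for n in("scene","top"):
    c=r.camera(n);cv2.imwrite(f"pics/{n}0.png",c["color"][:,:,::-1]);print(n,c["mtx"].round(1).tolist(),np.round(c["R"],3).tolist(),np.round(c["t"],3).tolist())
c=r.camera("wrist");print(c["mtx"],np.round(c["hand_eye"],4))
E
```

```text
{'time': 0.0, 'joint_positions': array([ 1.07840992,  0.33287501, -0.06469649,  1.46097025,  0.0215717 ,
        1.34988692, -0.08851292]), 'joint_vel': array([ 7.29379851e-05, -7.09530629e-04, -2.09198297e-03, -4.35846524e-04,
       -1.58439295e-03,  8.12590201e-04, -5.86571708e-05]), 'joint_torque': array([-5.19335674e-05, -6.23254251e+01,  2.41663295e-02, -3.89896238e+01,
       -6.14286494e-02,  3.98886530e-02,  1.67861240e-04]), 'ee_pos': array([ 0.28276326, -0.55694917,  0.23273814]), 'eef_rot': array([ 9.72539048e-01,  2.32738647e-01, -1.88209408e-04, -6.97775724e-04]), 'ft_force': array([0.31359452, 0.22885035, 0.30076372]), 'torque': array([ 0.03920169, -0.04764175,  0.05001697]), 'grip_force': 0.0, 'width': 0.08719926811875602}
scene [[513.1, 0.0, 315.8], [0.0, 513.1, 198.2], [0.0, 0.0, 1.0]] [[-0.297, 0.955, 0.013], [0.809, 0.259, -0.528], [-0.507, -0.147, -0.849]] [0.151, -0.382, 1.983]
top [[475.1, 0.0, 320.0], [0.0, 475.1, 193.1], [0.0, 0.0, 1.0]] [[0.003, -1.0, 0.006], [-0.982, -0.004, -0.191], [0.191, -0.005, -0.982]] [0.001, 0.513, 1.82]
[[328.22664622   0.         315.87932186]
 [  0.         328.22664622 196.45111019]
 [  0.           0.           1.        ]] [[-4.000e-04 -9.685e-01 -2.490e-01  6.920e-02]
 [ 1.000e+00 -5.000e-04  2.000e-04  9.000e-04]
 [-3.000e-04 -2.490e-01  9.685e-01 -1.512e-01]
 [ 0.000e+00  0.000e+00  0.000e+00  1.000e+00]]
```

View pics/top0.png

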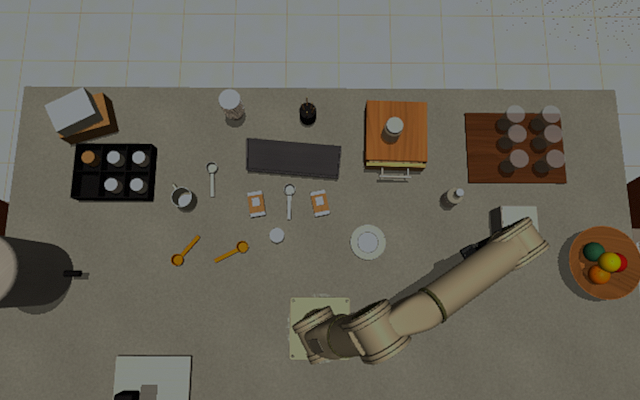

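View pics/scene0.png

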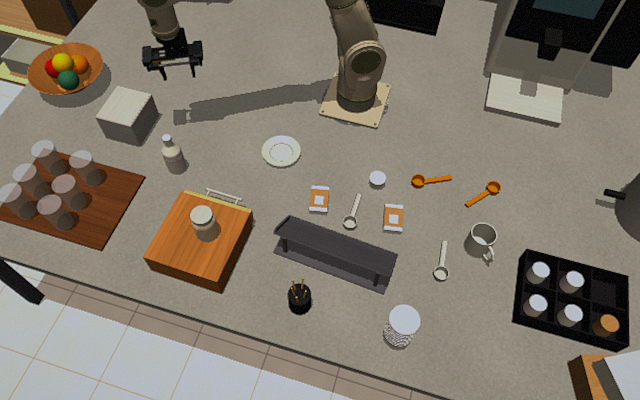

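Top view: cartons at (257,204) and (320,203); steel scoops at (290,200) and (212,178); the stand at (294,158); the cabinet at (397,133) with its handle at (395,174). The scene view shows the same two cartons and two scoops, so the third carton is absent. Orange look-alikes at (187,250) and (232,252) stay untouched.

```bash
cat > h.py <<'E'
from bench import r
import cv2,numpy as np
from scipy.spatial.transform import Rotation as Rn
def ray(c,uv,z,wp=None):
    """pixel -> world point at height z; wp=(ee_pos,quat) for the wrist"""
    d=np.linalg.inv(c["mtx"])@np.array([uv[0],uv[1],1.])
    if wp is None: R=c["R"].T; o=-R@c["t"]
    else:
        T=np.eye(4);T[:3,:3]=Rn.from_quat(wp[1]).as_matrix();T[:3,3]=wp[0];T=T@c["hand_eye"];R=T[:3,:3];o=T[:3,3]
    d=R@d
    return o+d*(z-o[2])/d[2]
def wrist():
    s=r.read_state(); return r.camera("wrist"),(s["ee_pos"],s["eef_rot"])
def blobs(m,amin,amax):
    cs,_=cv2.findContours(m.astype(np.uint8),cv2.RETR_EXTERNAL,cv2.CHAIN_APPROX_NONE)
    return [k[:,0,:].astype(float) for k in cs if amin<cv2.contourArea(k)<amax]
def plan(p,yaw):
    """tool pointing down: shift & turn left in move units, world p and yaw of tool x"""
    s=r.read_state();R=Rn.from_quat(s["eef_rot"]);d=R.inv().apply(np.array(p)-s["ee_pos"])
    Rt=Rn.from_euler("z",yaw)*Rn.from_euler("x",np.pi)
    a=(R.inv()*Rt).as_rotvec(degrees=True)
    print("now",s["ee_pos"].round(4),"yaw",round(np.arctan2(*R.as_matrix()[[1,0],0]),3),"shift rows",(d/.03).round(2),"turn rows",(a/6).round(2),"tool-frame shift after turn",(Rt.inv().apply(np.array(p)-s["ee_pos"])/.03).round(2))
E
python3 - <<'E'
from h import *
c=r.camera("top");im=c["color"];hsv=cv2.cvtColor(im,cv2.COLOR_RGB2HSV).astype(int)
H,S,V=[hsv[...,i] for i in range(3)]
roi=lambda x0,y0,x1,y1:(lambda m:m)(np.pad(np.ones((y1-y0,x1-x0),bool),((y0,400-y1),(x0,640-x1))))
def rect(k,z):
    p=np.array([ray(c,q,z)[:2] for q in k],np.float32);(ctr,wh,a)=cv2.minAreaRect(p);return np.round(ctr,4),np.round(wh,3),round(a,1),cv2.boxPoints((ctr,wh,a)).round(3).tolist()
ort=(H<20)&(S>100)
# cartons: orange or white
for nm,b in (("cA",(245,188,270,220)),("cB",(308,188,332,220))):
    m=roi(*b)&((S>90)|(V>150))
    for k in blobs(m,40,2000): print(nm,rect(k,.024))
for nm,b in (("sA",(281,180,299,222)),("sB",(203,160,220,199))):
    m=roi(*b)&(V>140)
    for k in blobs(m,15,2000): print(nm,rect(k,.014),k.min(0),k.max(0))
m=roi(355,90,440,185)&ort
for k in blobs(m,500,9000): print("cab",rect(k,.095),k.min(0),k.max(0))
m=roi(235,130,350,185)&(V<80)
for k in blobs(m,500,9000):
    print("stand px",cv2.approxPolyDP(k.astype(np.int32)[:,None],4,True)[:,0].tolist(), rect(k,.04))
crop=lambda x0,y0,x1,y1,f:cv2.resize(im[y0:y1,x0:x1],None,fx=f,fy=f,interpolation=cv2.INTER_CUBIC)
cv2.imwrite("pics/c1.png",crop(195,95,445,245,3.2)[:,:,::-1])
E
```

```text
cA (array([0.476 , 0.2575]), array([0.067, 0.063]), 9.9, [[0.43799999356269836, 0.28299999237060547], [0.4480000138282776, 0.22100000083446503], [0.5139999985694885, 0.23199999332427979], [0.5040000081062317, 0.2939999997615814]])
cB (array([0.4807, 0.0045]), array([0.067, 0.061]), 11.7, [[0.44200000166893005, 0.02800000086426735], [0.45399999618530273, -0.03200000151991844], [0.5199999809265137, -0.017999999225139618], [0.5070000290870667, 0.04100000113248825]])
cab (array([ 0.7396, -0.2932]), array([0.247, 0.284]), 88.3, [[0.593999981880188, -0.4129999876022339], [0.878000020980835, -0.42100000381469727], [0.8849999904632568, -0.17399999499320984], [0.6010000109672546, -0.16500000655651093]]) [364. 100.] [427. 170.]
stand px [[246, 139], [248, 173], [338, 178], [340, 146]] (array([0.6556, 0.1161]), array([0.384, 0.147]), 85.5, [[0.5669999718666077, -0.07000000029802322], [0.7139999866485596, -0.08100000023841858], [0.7440000176429749, 0.3019999861717224], [0.597000002861023, 0.31299999356269836]])
```

View pics/c1.png

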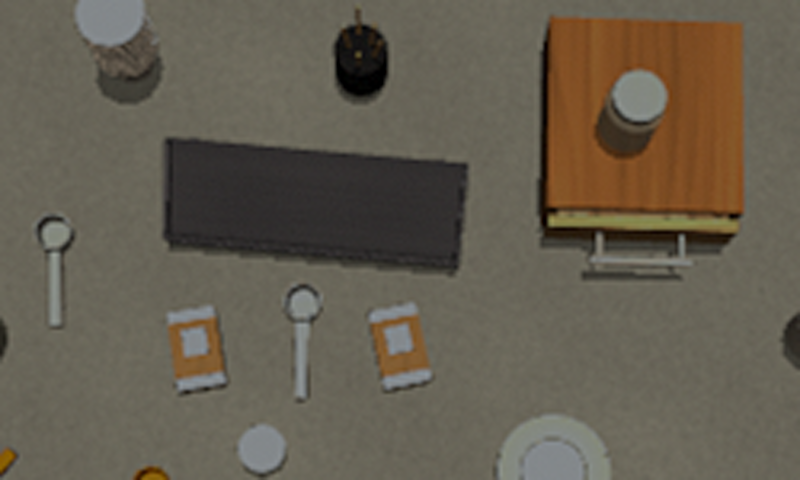

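The crop shows both cartons, both scoops, the stand's corners, the slightly open drawer and its handle ends at crop pixels (590,262)–(690,264).

Run:
```python
from h import *
c=r.camera("top")
f=lambda x,y,z:ray(c,(195+x/3.2-.35,95+y/3.2-.35),z)[:2]
def pr(n,a,b):
    d=b-a;print(n,a.round(3),b.round(3),"mid",((a+b)/2).round(3),"len",np.linalg.norm(d).round(3),"dir",np.degrees(np.arctan2(d[1],d[0])).round(1))
pr("handle",f(690,263,.0625),f(590,261,.0625))
pr("cabfront",f(743,212,.095),f(549,208,.095)); pr("cabright",f(743,213,.095),f(743,22,.095))
pr("lip",f(457,268,.041),f(168,243,.041)); pr("top",f(467,163,.115),f(167,140,.115))
pr("cartA ends",(f(178,390,.024)+f(226,384,.024))/2,(f(167,312,.024)+f(212,307,.024))/2)
pr("cartB ends",(f(385,389,.024)+f(431,379,.024))/2,(f(370,312,.024)+f(415,304,.024))/2)
pr("scoopA",f(301,399,.014),f(302,302,.02)); pr("scoopB",f(56,326,.014),f(55,232,.02))
pr("saucer",f(552,480,.018),f(552,415,.018));print("milk",f(262,448,.04),"jar",f(638,100,.205))
plan((.5,-.3,.2),np.pi/2)
```

```text
handle [ 0.578 -0.352] [ 0.58  -0.229] mid [ 0.579 -0.291] len 0.123 dir 89.1
cabfront [ 0.634 -0.413] [ 0.638 -0.177] mid [ 0.636 -0.295] len 0.236 dir 89.1
cabright [ 0.633 -0.413] [ 0.879 -0.422] mid [ 0.756 -0.417] len 0.246 dir -2.3
lip [ 0.575 -0.067] [0.605 0.293] mid [0.59  0.113] len 0.361 dir 85.2
top [ 0.688 -0.076] [0.715 0.287] mid [0.702 0.106] len 0.365 dir 85.7
cartA ends [0.427 0.248] [0.524 0.266] mid [0.475 0.257] len 0.099 dir 10.7
cartB ends [ 0.431 -0.006] [0.527 0.013] mid [0.479 0.004] len 0.098 dir 11.6
scoopA [0.414 0.126] [0.535 0.127] mid [0.474 0.126] len 0.121 dir 0.2
scoopB [0.504 0.434] [0.624 0.439] mid [0.564 0.437] len 0.12 dir 2.7
saucer [ 0.314 -0.183] [ 0.394 -0.184] mid [ 0.354 -0.184] len 0.08 dir -0.9
milk [0.34986617 0.17108833] jar [ 0.73808854 -0.27005428]
now [ 0.2829 -0.5572  0.2332] yaw 0.47 shift rows [10.33 -4.37  1.11] turn rows [-1.000e-02 -0.000e+00 -1.051e+01] tool-frame shift after turn [8.57 7.24 1.11]
```

```bash
python3 -m crank '[{"az":-1,"claw":0.4},{"az":-1,"claw":0.4},{"az":-1,"claw":0.4},{"az":-1,"claw":0.4},{"az":-1,"claw":0.4},{"az":-1,"claw":0.4},{"az":-1,"claw":0.4},{"az":-1,"claw":0.4}]' 25
python3 -m crank '[{"az":-1,"claw":0.4},{"az":-1,"claw":0.4},{"az":-0.4,"claw":0.4},{"claw":0.4,"dx":0.8,"dy":0.8},{"claw":0.4,"dx":0.8,"dy":0.8},{"claw":0.4,"dx":0.8,"dy":0.8},{"claw":0.4,"dx":0.8,"dy":0.8},{"claw":0.4,"dx":0.8,"dy":0.8}]'
python3 -m crank '[{"claw":0.4,"dx":0.8,"dy":0.8},{"claw":0.4,"dx":0.8,"dy":0.8},{"claw":0.4,"dx":0.8,"dy":0.8},{"claw":0.4},{"claw":0.4}]'
python3 - <<'E'
from h import *
c,w=wrist();cv2.imwrite("pics/w1.png",c["color"][:,:,::-1])
plan((.579,-.291,.12),1.555);plan((.579,-.291,.051),1.555);print(r.read_state()["width"])
E
```

```text
now [ 0.2829 -0.5572  0.2333] yaw 0.47 shift rows [12.82 -3.44  3.78] turn rows [ -0.    -0.   -10.36] tool-frame shift after turn [9.03 9.73 3.78]
now [ 0.2829 -0.5572  0.2333] yaw 0.47 shift rows [12.82 -3.44  6.08] turn rows [ -0.    -0.   -10.36] tool-frame shift after turn [9.03 9.73 6.08]
0.08702689371959875invalid input at $[0]: expected keys claw, dx, dy, dz, ax, ay, az
invalid input at $[0]: expected keys claw, dx, dy, dz, ax, ay, az
invalid input at $[0]: expected keys claw, dx, dy, dz, ax, ay, az
```

View pics/w1.png

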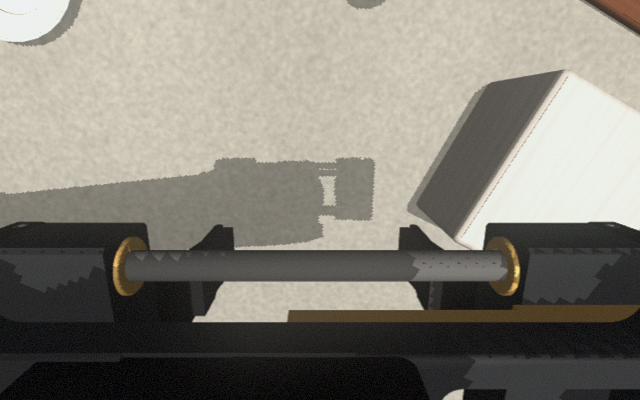

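The rows need every key, so nothing moved. The wrist view shows a white block at (550,160), to the tool's right, and open counter ahead.

```bash
python3 -m crank '[{"claw":0.4,"dx":0,"dy":0,"dz":0,"ax":0,"ay":0,"az":-1},{"claw":0.4,"dx":0,"dy":0,"dz":0,"ax":0,"ay":0,"az":-1},{"claw":0.4,"dx":0,"dy":0,"dz":0,"ax":0,"ay":0,"az":-1},{"claw":0.4,"dx":0,"dy":0,"dz":0,"ax":0,"ay":0,"az":-1},{"claw":0.4,"dx":0,"dy":0,"dz":0,"ax":0,"ay":0,"az":-1},{"claw":0.4,"dx":0,"dy":0,"dz":0,"ax":0,"ay":0,"az":-1},{"claw":0.4,"dx":0,"dy":0,"dz":0,"ax":0,"ay":0,"az":-1},{"claw":0.4,"dx":0,"dy":0,"dz":0,"ax":0,"ay":0,"az":-1}]' 25
python3 -m crank '[{"claw":0.4,"dx":0,"dy":0,"dz":0,"ax":0,"ay":0,"az":-1},{"claw":0.4,"dx":0,"dy":0,"dz":0,"ax":0,"ay":0,"az":-1},{"claw":0.4,"dx":0,"dy":0,"dz":0,"ax":0,"ay":0,"az":-0.4},{"claw":0.4,"dx":0.8,"dy":0.8,"dz":0,"ax":0,"ay":0,"az":0},{"claw":0.4,"dx":0.8,"dy":0.8,"dz":0,"ax":0,"ay":0,"az":0},{"claw":0.4,"dx":0.8,"dy":0.8,"dz":0,"ax":0,"ay":0,"az":0},{"claw":0.4,"dx":0.8,"dy":0.8,"dz":0,"ax":0,"ay":0,"az":0},{"claw":0.4,"dx":0.8,"dy":0.8,"dz":0,"ax":0,"ay":0,"az":0}]'
python3 -m crank '[{"claw":0.4,"dx":0.8,"dy":0.8,"dz":0,"ax":0,"ay":0,"az":0},{"claw":0.4,"dx":0.8,"dy":0.8,"dz":0,"ax":0,"ay":0,"az":0},{"claw":0.4,"dx":0.8,"dy":0.8,"dz":0,"ax":0,"ay":0,"az":0},{"claw":0.4,"dx":0,"dy":0,"dz":0,"ax":0,"ay":0,"az":0},{"claw":0.4,"dx":0,"dy":0,"dz":0,"ax":0,"ay":0,"az":0}]'
python3 - <<'E'
from h import *
c,w=wrist();cv2.imwrite("pics/w2.png",c["color"][:,:,::-1])
plan((.579,-.291,.051),1.555);print(r.read_state()["width"],r.read_state()["joint_positions"].round(2))
E
```

```text
time: 0.97
ee_pos: [0.2829, -0.5573, 0.2335]
eef_rot: [0.792, 0.61, 0.0, -0.0]
ft_force: [-0.1, 0.2, -0.5]
width: 0.0414
grip_force: 0.0
time: 1.63
ee_pos: [0.4053, -0.4375, 0.2337]
eef_rot: [0.711, 0.703, -0.0, 0.0]
ft_force: [1.9, -0.8, 0.2]
width: 0.0261
grip_force: 0.0
time: 2.05
ee_pos: [0.4789, -0.3655, 0.2335]
eef_rot: [0.71, 0.704, 0.0, -0.0]
ft_force: [-0.6, -0.4, -0.4]
width: 0.0262
grip_force: 0.0
now [ 0.4774 -0.3674  0.2335] yaw 1.56 shift rows [2.58 3.36 6.08] turn rows [-0.    0.    0.05] tool-frame shift after turn [2.6  3.35 6.08]
0.02584103139890453 [ 0.87  0.31 -0.36  1.51  0.11  1.35  0.49]
```

View pics/w2.png

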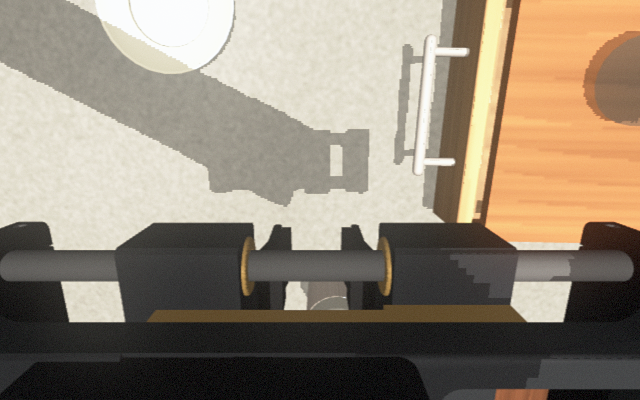

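The wrist view shows the handle bar from (432,37) to (418,172), with the drawer front beside it.

```bash
python3 - <<'E'
from h import *
s=r.read_state();c=r.camera("wrist");w=(s["ee_pos"],s["eef_rot"])
a=ray(c,(432,37),.0625,w);b=ray(c,(418,172),.0625,w);print(a,b,(a+b)/2)
E
python3 -m crank '[{"claw":0.4,"dx":0.9,"dy":0.9,"dz":0,"ax":0,"ay":0,"az":0},{"claw":0.4,"dx":0.9,"dy":0.9,"dz":0,"ax":0,"ay":0,"az":0},{"claw":0.4,"dx":0.8,"dy":0.9,"dz":0,"ax":0,"ay":0,"az":0},{"claw":0.4,"dx":0,"dy":0.66,"dz":0,"ax":0,"ay":0,"az":0},{"claw":0.4,"dx":0,"dy":0,"dz":1,"ax":0,"ay":0,"az":0},{"claw":0.4,"dx":0,"dy":0,"dz":1,"ax":0,"ay":0,"az":0},{"claw":0.4,"dx":0,"dy":0,"dz":0.8,"ax":0,"ay":0,"az":0},{"claw":0.4,"dx":0,"dy":0,"dz":0,"ax":0,"ay":0,"az":0}]'
```

```text
[ 0.58510911 -0.23553124  0.0625    ] [ 0.58068955 -0.35866854  0.0625    ] [ 0.58289933 -0.29709989  0.0625    ]
time: 2.82
ee_pos: [0.5753, -0.2917, 0.1439]
eef_rot: [0.712, 0.702, -0.002, -0.004]
ft_force: [-1.2, 0.5, -0.5]
width: 0.0265
grip_force: 0.0
```

```bash
python3 -m crank '[{"claw":0.4,"dx":0,"dy":0.15,"dz":0,"ax":0,"ay":0,"az":0},{"claw":0.4,"dx":0,"dy":0,"dz":0.8,"ax":0,"ay":0,"az":0},{"claw":0.4,"dx":0,"dy":0,"dz":0.8,"ax":0,"ay":0,"az":0},{"claw":0.4,"dx":0,"dy":0,"dz":0.6,"ax":0,"ay":0,"az":0},{"claw":0.4,"dx":0,"dy":0,"dz":0,"ax":0,"ay":0,"az":0}]'
python3 -m crank '[{"claw":0.4,"dx":0,"dy":0,"dz":0.4,"ax":0,"ay":0,"az":0},{"claw":0.4,"dx":0,"dy":0,"dz":0.4,"ax":0,"ay":0,"az":0},{"claw":0.4,"dx":0,"dy":0,"dz":0,"ax":0,"ay":0,"az":0},{"claw":1,"dx":0,"dy":0,"dz":0,"ax":0,"ay":0,"az":0},{"claw":1,"dx":0,"dy":0,"dz":0,"ax":0,"ay":0,"az":0},{"claw":1,"dx":0,"dy":0,"dz":0,"ax":0,"ay":0,"az":0},{"claw":1,"dx":0,"dy":0,"dz":0,"ax":0,"ay":0,"az":0}]' 30
```

```text
time: 3.23
ee_pos: [0.5824, -0.2914, 0.0821]
eef_rot: [0.712, 0.702, -0.001, -0.001]
ft_force: [-1.1, 0.8, -0.9]
width: 0.0265
grip_force: 0.0
time: 3.82
ee_pos: [0.5839, -0.2911, 0.0604]
eef_rot: [0.711, 0.703, 0.0, 0.001]
ft_force: [0.0, 0.3, 2.5]
width: 0.0097
grip_force: 30.0
```

```bash
python3 -m crank '[{"claw":1,"dx":0,"dy":-0.4,"dz":0,"ax":0,"ay":0,"az":0},{"claw":1,"dx":0,"dy":-0.6,"dz":0,"ax":0,"ay":0,"az":0},{"claw":1,"dx":0,"dy":-0.7,"dz":0,"ax":0,"ay":0,"az":0},{"claw":1,"dx":0,"dy":-0.7,"dz":0,"ax":0,"ay":0,"az":0},{"claw":1,"dx":0,"dy":-0.7,"dz":0,"ax":0,"ay":0,"az":0},{"claw":1,"dx":0,"dy":-0.7,"dz":0,"ax":0,"ay":0,"az":0},{"claw":1,"dx":0,"dy":-0.7,"dz":0,"ax":0,"ay":0,"az":0},{"claw":1,"dx":0,"dy":-0.4,"dz":0,"ax":0,"ay":0,"az":0}]'
python3 -m crank '[{"claw":1,"dx":0,"dy":-0.1,"dz":0,"ax":0,"ay":0,"az":0},{"claw":1,"dx":0,"dy":-0.1,"dz":0,"ax":0,"ay":0,"az":0},{"claw":1,"dx":0,"dy":-0.1,"dz":0,"ax":0,"ay":0,"az":0},{"claw":1,"dx":0,"dy":-0.1,"dz":0,"ax":0,"ay":0,"az":0},{"claw":1,"dx":0,"dy":0,"dz":0,"ax":0,"ay":0,"az":0},{"claw":1,"dx":0,"dy":0,"dz":0,"ax":0,"ay":0,"az":0}]'
```

```text
time: 4.48
ee_pos: [0.4359, -0.287, 0.0603]
eef_rot: [0.711, 0.703, 0.001, -0.0]
ft_force: [2.4, 9.4, 3.4]
width: 0.0098
grip_force: 30.0
time: 4.98
ee_pos: [0.4253, -0.2866, 0.0603]
eef_rot: [0.711, 0.703, 0.001, -0.001]
ft_force: [-1.3, 10.2, 7.3]
width: 0.0098
grip_force: 30.0
```

```bash
python3 -m crank '[{"claw":0.4,"dx":0,"dy":0,"dz":0,"ax":0,"ay":0,"az":0},{"claw":0.4,"dx":0,"dy":0,"dz":0,"ax":0,"ay":0,"az":0},{"claw":0.4,"dx":0,"dy":0,"dz":0,"ax":0,"ay":0,"az":0},{"claw":0.4,"dx":0,"dy":0,"dz":-0.6,"ax":0,"ay":0,"az":0},{"claw":0.4,"dx":0,"dy":0,"dz":-1,"ax":0,"ay":0,"az":0},{"claw":0.2,"dx":0,"dy":0,"dz":-1,"ax":0,"ay":0,"az":0},{"claw":0.2,"dx":0,"dy":0,"dz":-1,"ax":0,"ay":0,"az":0},{"claw":0.2,"dx":0,"dy":0,"dz":-1,"ax":0,"ay":0,"az":0}]' 
python3 -m crank '[{"claw":0.2,"dx":0,"dy":0,"dz":0,"ax":0,"ay":0,"az":1},{"claw":0.2,"dx":0,"dy":0,"dz":0,"ax":0,"ay":0,"az":1},{"claw":0.2,"dx":0,"dy":0,"dz":0,"ax":0,"ay":0,"az":1},{"claw":0.2,"dx":0,"dy":0,"dz":0,"ax":0,"ay":0,"az":1},{"claw":0.2,"dx":0,"dy":0,"dz":0,"ax":0,"ay":0,"az":1},{"claw":0.2,"dx":0,"dy":0,"dz":0,"ax":0,"ay":0,"az":1},{"claw":0.2,"dx":0,"dy":0,"dz":0,"ax":0,"ay":0,"az":1},{"claw":0.2,"dx":0,"dy":0,"dz":0,"ax":0,"ay":0,"az":1}]' 
python3 -m crank '[{"claw":0.2,"dx":0,"dy":0,"dz":0,"ax":0,"ay":0,"az":1},{"claw":0.2,"dx":0,"dy":0,"dz":0,"ax":0,"ay":0,"az":1},{"claw":0.2,"dx":0,"dy":0,"dz":0,"ax":0,"ay":0,"az":1},{"claw":0.2,"dx":0,"dy":0,"dz":0,"ax":0,"ay":0,"az":1},{"claw":0.2,"dx":0,"dy":0,"dz":0,"ax":0,"ay":0,"az":1},{"claw":0.2,"dx":0,"dy":0,"dz":0,"ax":0,"ay":0,"az":1},{"claw":0.2,"dx":0,"dy":0,"dz":0,"ax":0,"ay":0,"az":1},{"claw":0.2,"dx":0,"dy":0,"dz":0,"ax":0,"ay":0,"az":0}]'
python3 - <<'E'
from h import *
c,w=wrist();cv2.imwrite("pics/w3.png",c["color"][:,:,::-1])
plan((.485,.127,.16),0);print(r.read_state()["joint_positions"].round(2))
E
```

```text
time: 5.65
ee_pos: [0.4242, -0.2892, 0.1992]
eef_rot: [0.711, 0.703, -0.0, 0.0]
ft_force: [-0.3, -1.2, 0.7]
width: 0.0336
grip_force: 0.0
time: 6.32
ee_pos: [0.4244, -0.2893, 0.1977]
eef_rot: [0.937, 0.35, 0.0, 0.0]
ft_force: [0.0, -0.1, 0.5]
width: 0.0348
grip_force: 0.0
time: 6.98
ee_pos: [0.4244, -0.2893, 0.1977]
eef_rot: [1.0, -0.009, 0.0, 0.0]
ft_force: [-0.3, -0.2, 0.7]
width: 0.0349
grip_force: 0.0
now [ 0.4244 -0.2892  0.1977] yaw -0.011 shift rows [  1.87 -13.9    1.25] turn rows [ 0.  -0.  -0.1] tool-frame shift after turn [  2.02 -13.87   1.26]
[ 0.8   0.13 -0.31  1.79  0.04  1.23 -1.11]
```

View pics/w3.png

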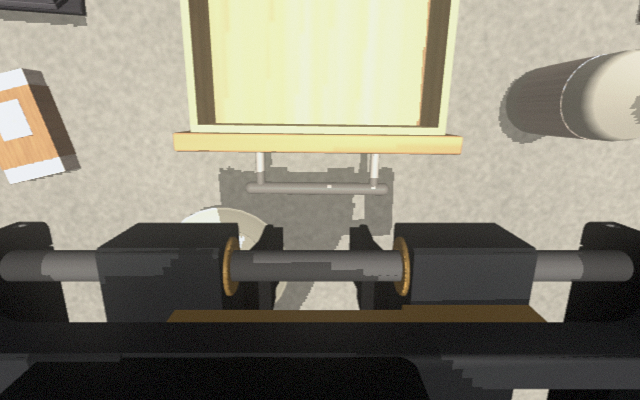

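The drawer is well open: the front panel's top runs from (175,140) to (462,140), and the saucer at (225,215) is clear.

```bash
python3 -m crank '[{"claw":0.2,"dx":0.2,"dy":-1,"dz":0.1,"ax":0,"ay":0,"az":0},{"claw":0.2,"dx":0.2,"dy":-1,"dz":0.1,"ax":0,"ay":0,"az":0},{"claw":0.2,"dx":0.2,"dy":-1,"dz":0.1,"ax":0,"ay":0,"az":0},{"claw":0.2,"dx":0.2,"dy":-1,"dz":0.1,"ax":0,"ay":0,"az":0},{"claw":0.2,"dx":0.2,"dy":-1,"dz":0.1,"ax":0,"ay":0,"az":0},{"claw":0.2,"dx":0.2,"dy":-1,"dz":0.1,"ax":0,"ay":0,"az":0},{"claw":0.2,"dx":0.2,"dy":-1,"dz":0.1,"ax":0,"ay":0,"az":0},{"claw":0.2,"dx":0.2,"dy":-1,"dz":0.1,"ax":0,"ay":0,"az":0}]' 
python3 -m crank '[{"claw":0.2,"dx":0.2,"dy":-1,"dz":0,"ax":0,"ay":0,"az":0},{"claw":0.2,"dx":0.2,"dy":-1,"dz":0,"ax":0,"ay":0,"az":0},{"claw":0.2,"dx":0,"dy":-1,"dz":0,"ax":0,"ay":0,"az":0},{"claw":0.2,"dx":0,"dy":-1,"dz":0,"ax":0,"ay":0,"az":0},{"claw":0.2,"dx":0,"dy":-1,"dz":0,"ax":0,"ay":0,"az":0},{"claw":0.2,"dx":0,"dy":-0.9,"dz":0,"ax":0,"ay":0,"az":-0.1},{"claw":0.2,"dx":0,"dy":0,"dz":0,"ax":0,"ay":0,"az":0},{"claw":0.2,"dx":0,"dy":0,"dz":0,"ax":0,"ay":0,"az":0}]'
python3 - <<'E'
from h import *
c,w=wrist();cv2.imwrite("pics/w4.png",c["color"][:,:,::-1])
hsv=cv2.cvtColor(c["color"],cv2.COLOR_RGB2HSV);print(w[0])
plan((.485,.127,.0125),0)
E
```

```text
time: 7.7
ee_pos: [0.4755, -0.0483, 0.1737]
eef_rot: [1.0, -0.004, 0.0, 0.0]
ft_force: [-0.5, -0.1, 0.6]
width: 0.0348
grip_force: 0.0
time: 8.37
ee_pos: [0.4892, 0.1287, 0.1736]
eef_rot: [1.0, 0.002, 0.0, -0.0]
ft_force: [-0.4, -0.4, 0.1]
width: 0.035
grip_force: 0.0
[0.48924864 0.12865976 0.17359142]
now [0.4894 0.1271 0.1735] yaw 0.002 shift rows [-0.15 -0.    5.37] turn rows [0.   0.   0.02] tool-frame shift after turn [-0.15  0.    5.37]
```

View pics/w4.png

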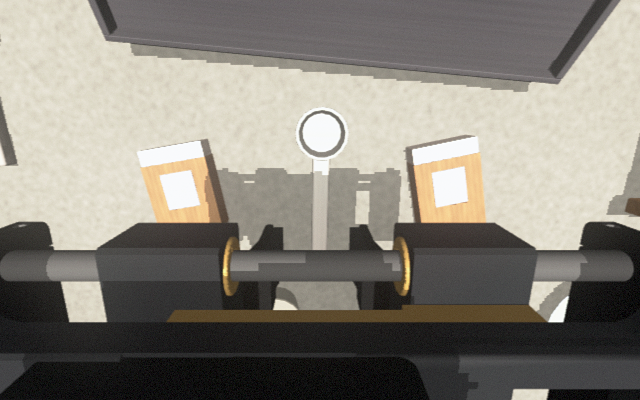

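The scoop's cup is at (322,133) and its handle runs down to (320,225). The cartons are on either side, and the stand's lip runs from (108,40) to (558,81).

Run:
```python
from h import *
s=r.read_state();c=r.camera("wrist");w=(s["ee_pos"],s["eef_rot"])
a=ray(c,(322,133),.024,w);b=ray(c,(320,225),.014,w);d=(a-b)[:2];y=np.arctan2(d[1],d[0]);o=a[:2]-.05*np.array([np.cos(y),np.sin(y)])
print("cup",a,"handle",b,"yaw",y,"grip",o);plan((*o,.0125),y)
p=ray(c,(106,40),.041,w);q=ray(c,(559,82),.041,w);print("lip",p,q,(p+q)/2,np.degrees(np.arctan2((p-q)[1],(p-q)[0])))
```

```text
cup [0.54069725 0.12140119 0.024     ] handle [0.44964016 0.12266329 0.014     ] yaw -0.013859591413032848 grip [0.49070206 0.12209415]
now [0.4896 0.1262 0.1734] yaw -0.0 shift rows [0.04 0.13 5.36] turn rows [0.01 0.   0.13] tool-frame shift after turn [0.04 0.14 5.36]
lip [0.61417657 0.29378081 0.041     ] [ 0.58308686 -0.07219438  0.041     ] [0.59863172 0.11079321 0.041     ] 85.14436237152174
```

```bash
python3 -m crank '[{"claw":0.2,"dx":0,"dy":0.08,"dz":1,"ax":0,"ay":0,"az":0.1},{"claw":0.2,"dx":0,"dy":0,"dz":1,"ax":0,"ay":0,"az":0},{"claw":0.2,"dx":0,"dy":0,"dz":1,"ax":0,"ay":0,"az":0},{"claw":0.2,"dx":0,"dy":0,"dz":1,"ax":0,"ay":0,"az":0},{"claw":0.2,"dx":0,"dy":0,"dz":0.8,"ax":0,"ay":0,"az":0},{"claw":0.2,"dx":0,"dy":0,"dz":0.2,"ax":0,"ay":0,"az":0},{"claw":0.2,"dx":0,"dy":0,"dz":0.2,"ax":0,"ay":0,"az":0},{"claw":0.2,"dx":0,"dy":0,"dz":0.1,"ax":0,"ay":0,"az":0}]' 30
python3 -m crank '[{"claw":0.2,"dx":0,"dy":0,"dz":0,"ax":0,"ay":0,"az":0},{"claw":1,"dx":0,"dy":0,"dz":0,"ax":0,"ay":0,"az":0},{"claw":1,"dx":0,"dy":0,"dz":0,"ax":0,"ay":0,"az":0},{"claw":1,"dx":0,"dy":0,"dz":0,"ax":0,"ay":0,"az":0},{"claw":1,"dx":0,"dy":0,"dz":0,"ax":0,"ay":0,"az":0},{"claw":1,"dx":0,"dy":0,"dz":0,"ax":0,"ay":0,"az":0}]' 30
```

```text
time: 9.13
ee_pos: [0.49, 0.1242, 0.0149]
eef_rot: [1.0, -0.006, 0.0, 0.0]
ft_force: [-0.7, -0.3, 0.5]
width: 0.0352
grip_force: 0.0
time: 9.63
ee_pos: [0.4898, 0.1249, 0.0151]
eef_rot: [1.0, -0.006, 0.0, 0.0]
ft_force: [-0.7, -0.0, 5.7]
width: 0.0155
grip_force: 30.0
```

```bash
python3 -m crank '[{"claw":1,"dx":0,"dy":0,"dz":-0.5,"ax":0,"ay":0,"az":0},{"claw":1,"dx":0,"dy":0,"dz":-1,"ax":0,"ay":0,"az":0},{"claw":1,"dx":0,"dy":0,"dz":-1,"ax":0,"ay":0,"az":0},{"claw":1,"dx":0,"dy":0,"dz":-1,"ax":0,"ay":0,"az":0},{"claw":1,"dx":0,"dy":0,"dz":-1,"ax":0,"ay":0,"az":0},{"claw":1,"dx":0,"dy":0.3,"dz":-1,"ax":0,"ay":0,"az":0},{"claw":1,"dx":0.2,"dy":0.6,"dz":0,"ax":0,"ay":0,"az":0},{"claw":1,"dx":0.2,"dy":0.8,"dz":0,"ax":0,"ay":0,"az":0}]'
python3 -m crank '[{"claw":1,"dx":0.3,"dy":0.9,"dz":0,"ax":0,"ay":0,"az":0},{"claw":1,"dx":0.3,"dy":0.9,"dz":0,"ax":0,"ay":0,"az":0},{"claw":1,"dx":0.3,"dy":0.9,"dz":0,"ax":0,"ay":0,"az":0},{"claw":1,"dx":0.3,"dy":0.9,"dz":0,"ax":0,"ay":0,"az":0},{"claw":1,"dx":0.3,"dy":0.9,"dz":0,"ax":0,"ay":0,"az":0},{"claw":1,"dx":0.3,"dy":0.9,"dz":0,"ax":0,"ay":0,"az":0},{"claw":1,"dx":0.3,"dy":0.9,"dz":0,"ax":0,"ay":0,"az":0},{"claw":1,"dx":0.2,"dy":0.9,"dz":0,"ax":0,"ay":0,"az":0}]'
python3 -m crank '[{"claw":1,"dx":0,"dy":0.9,"dz":0,"ax":0,"ay":0,"az":0},{"claw":1,"dx":0,"dy":0.9,"dz":0,"ax":0,"ay":0,"az":0},{"claw":1,"dx":0,"dy":0.9,"dz":0,"ax":0,"ay":0,"az":0},{"claw":1,"dx":0,"dy":0.9,"dz":0,"ax":0,"ay":0,"az":0},{"claw":1,"dx":0,"dy":0.9,"dz":0,"ax":0,"ay":0,"az":0},{"claw":1,"dx":0,"dy":0.7,"dz":0,"ax":0,"ay":0,"az":0},{"claw":1,"dx":0,"dy":0,"dz":0,"ax":0,"ay":0,"az":0},{"claw":1,"dx":0,"dy":0,"dz":0,"ax":0,"ay":0,"az":0}]'
python3 - <<'E'
from h import *
c=r.camera("top");print("bottle",ray(c,(452,204),0),ray(c,(460,190),.17))
c,w=wrist();cv2.imwrite("pics/w5.png",c["color"][:,:,::-1]);print(r.read_state()["width"])
plan((.567,-.341,.043),-.02)
E
```

```text
time: 10.3
ee_pos: [0.5017, 0.0751, 0.1818]
eef_rot: [1.0, -0.004, 0.002, -0.0]
ft_force: [0.5, -0.3, -1.3]
width: 0.0156
grip_force: 30.0
time: 10.97
ee_pos: [0.5675, -0.1443, 0.1793]
eef_rot: [1.0, -0.006, -0.0, -0.0]
ft_force: [0.3, 0.3, -1.7]
width: 0.0158
grip_force: 30.0
time: 11.63
ee_pos: [0.5647, -0.3003, 0.1789]
eef_rot: [1.0, -0.007, -0.0, -0.0]
ft_force: [-0.1, 0.8, -1.6]
width: 0.0156
grip_force: 30.0
bottle [ 0.48058063 -0.52957983  0.        ] [ 0.50389032 -0.51291074  0.17      ]
0.015481915156715322
now [ 0.5656 -0.2978  0.1794] yaw -0.011 shift rows [0.06 1.45 4.54] turn rows [-0.01  0.    0.09] tool-frame shift after turn [0.08 1.44 4.55]
```

View pics/w5.png

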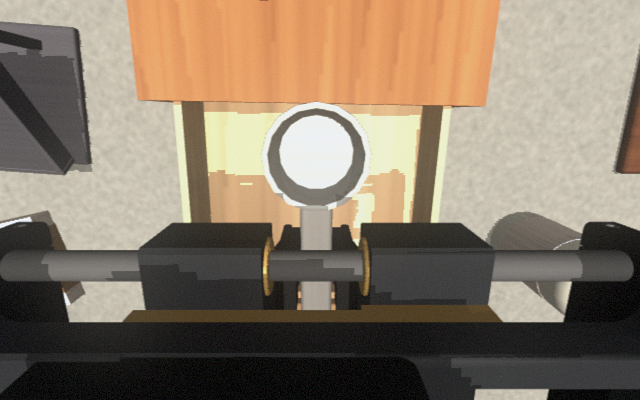

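The scoop is held. The drawer interior spans columns 193–430 and is centred near the tool, and the bottle stays to the right at (545,250).

```bash
python3 -m crank '[{"claw":1,"dx":0,"dy":0.7,"dz":0,"ax":0,"ay":0,"az":0.1},{"claw":1,"dx":0.06,"dy":0.7,"dz":0,"ax":0,"ay":0,"az":0},{"claw":1,"dx":0,"dy":0,"dz":1,"ax":0,"ay":0,"az":0},{"claw":1,"dx":0,"dy":0,"dz":1,"ax":0,"ay":0,"az":0},{"claw":1,"dx":0,"dy":0,"dz":1,"ax":0,"ay":0,"az":0},{"claw":1,"dx":0,"dy":0,"dz":0.8,"ax":0,"ay":0,"az":0},{"claw":1,"dx":0,"dy":0,"dz":0.4,"ax":0,"ay":0,"az":0},{"claw":1,"dx":0,"dy":0,"dz":0.35,"ax":0,"ay":0,"az":0}]'
python3 -m crank '[{"claw":1,"dx":0,"dy":0,"dz":0,"ax":0,"ay":0,"az":0},{"claw":1,"dx":0,"dy":0,"dz":0,"ax":0,"ay":0,"az":0},{"claw":0.3,"dx":0,"dy":0,"dz":0,"ax":0,"ay":0,"az":0},{"claw":0.3,"dx":0,"dy":0,"dz":0,"ax":0,"ay":0,"az":0},{"claw":0.3,"dx":0,"dy":0,"dz":0,"ax":0,"ay":0,"az":0},{"claw":0.3,"dx":0,"dy":0,"dz":-0.3,"ax":0,"ay":0,"az":0},{"claw":0.3,"dx":0,"dy":0,"dz":-1,"ax":0,"ay":0,"az":0},{"claw":0.3,"dx":0,"dy":0,"dz":-1,"ax":0,"ay":0,"az":0}]'
python3 -m crank '[{"claw":0.2,"dx":0,"dy":0,"dz":-1,"ax":0,"ay":0,"az":0},{"claw":0.2,"dx":0,"dy":0,"dz":-1,"ax":0,"ay":0,"az":0},{"claw":0.2,"dx":0,"dy":0,"dz":-0.6,"ax":0,"ay":0,"az":0},{"claw":0.2,"dx":0,"dy":0,"dz":0,"ax":0,"ay":0,"az":0}]'
python3 - <<'E'
from h import *
c=r.camera("top");cv2.imwrite("pics/t1.png",cv2.resize(c["color"][130:260,160:460],None,fx=2.66,fy=2.66,interpolation=cv2.INTER_CUBIC)[:,:,::-1])
c,w=wrist();cv2.imwrite("pics/w6.png",c["color"][:,:,::-1])
plan((.573,.439,.19),0.04)
E
```

```text
time: 12.4
ee_pos: [0.5666, -0.3395, 0.042]
eef_rot: [1.0, -0.01, -0.0, -0.001]
ft_force: [0.4, 0.3, -1.7]
width: 0.0156
grip_force: 30.0
time: 13.07
ee_pos: [0.5657, -0.3407, 0.1127]
eef_rot: [1.0, -0.011, -0.001, -0.001]
ft_force: [0.1, -0.5, 0.2]
width: 0.0298
grip_force: 0.0
time: 13.4
ee_pos: [0.5685, -0.3419, 0.1967]
eef_rot: [1.0, -0.011, 0.004, 0.002]
ft_force: [0.7, 0.3, 0.1]
width: 0.0343
grip_force: 0.0
now [ 0.5669 -0.3413  0.1917] yaw -0.022 shift rows [-3.800e-01 -2.601e+01  2.000e-02] turn rows [ 0.01 -0.02 -0.6 ] tool-frame shift after turn [  1.24 -25.98   0.06]
```

View pics/w6.png

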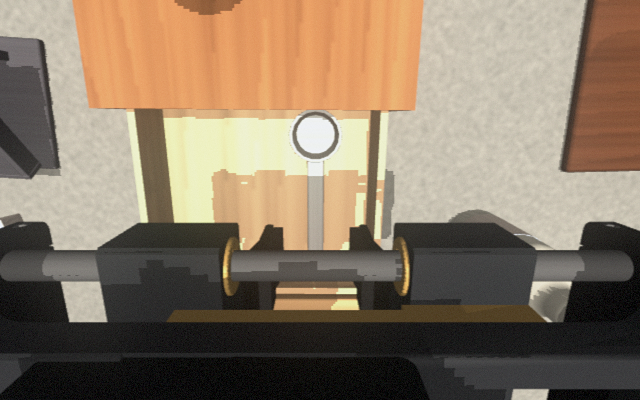

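Scoop 1 lies flat in the drawer, its cup at (315,135). Next is the far scoop.

```bash
python3 -m crank '[{"claw":0.2,"dx":0,"dy":-0.5,"dz":0,"ax":0,"ay":0,"az":-0.6},{"claw":0.2,"dx":0.05,"dy":-1,"dz":0,"ax":0,"ay":0,"az":0},{"claw":0.2,"dx":0.05,"dy":-1,"dz":0,"ax":0,"ay":0,"az":0},{"claw":0.2,"dx":0.05,"dy":-1,"dz":0,"ax":0,"ay":0,"az":0},{"claw":0.2,"dx":0.05,"dy":-1,"dz":0,"ax":0,"ay":0,"az":0},{"claw":0.2,"dx":0.05,"dy":-1,"dz":0,"ax":0,"ay":0,"az":0},{"claw":0.2,"dx":0.05,"dy":-1,"dz":0,"ax":0,"ay":0,"az":0},{"claw":0.2,"dx":0.05,"dy":-1,"dz":0,"ax":0,"ay":0,"az":0}]' 
python3 -m crank '[{"claw":0.2,"dx":0.05,"dy":-1,"dz":0,"ax":0,"ay":0,"az":0},{"claw":0.2,"dx":0.05,"dy":-1,"dz":0,"ax":0,"ay":0,"az":0},{"claw":0.2,"dx":0.05,"dy":-1,"dz":0,"ax":0,"ay":0,"az":0},{"claw":0.2,"dx":0.05,"dy":-1,"dz":0,"ax":0,"ay":0,"az":0},{"claw":0.2,"dx":0.05,"dy":-1,"dz":0,"ax":0,"ay":0,"az":0},{"claw":0.2,"dx":0.05,"dy":-1,"dz":0,"ax":0,"ay":0,"az":0},{"claw":0.2,"dx":0.05,"dy":-1,"dz":0,"ax":0,"ay":0,"az":0},{"claw":0.2,"dx":0.05,"dy":-1,"dz":0,"ax":0,"ay":0,"az":0}]' 
python3 -m crank '[{"claw":0.2,"dx":0.05,"dy":-1,"dz":0,"ax":0,"ay":0,"az":0},{"claw":0.2,"dx":0.05,"dy":-1,"dz":0,"ax":0,"ay":0,"az":0},{"claw":0.2,"dx":0.05,"dy":-1,"dz":0,"ax":0,"ay":0,"az":0},{"claw":0.2,"dx":0.05,"dy":-1,"dz":0,"ax":0,"ay":0,"az":0},{"claw":0.2,"dx":0.05,"dy":-1,"dz":0,"ax":0,"ay":0,"az":0},{"claw":0.2,"dx":0.05,"dy":-1,"dz":0,"ax":0,"ay":0,"az":0},{"claw":0.2,"dx":0.05,"dy":-1,"dz":0,"ax":0,"ay":0,"az":0},{"claw":0.2,"dx":0,"dy":-0.8,"dz":0,"ax":0,"ay":0,"az":0}]' 
python3 -m crank '[{"claw":0.2,"dx":0,"dy":0,"dz":0,"ax":0,"ay":0,"az":0},{"claw":0.2,"dx":0,"dy":0,"dz":0,"ax":0,"ay":0,"az":0}]'
python3 - <<'E'
from h import *
c,w=wrist();cv2.imwrite("pics/w7.png",c["color"][:,:,::-1])
plan((.573,.439,.0145),0.04);print(r.read_state()["joint_positions"].round(2))
E
```

```text
time: 14.17
ee_pos: [0.5679, -0.1144, 0.1891]
eef_rot: [1.0, 0.02, -0.001, -0.0]
ft_force: [0.3, 0.8, 0.2]
width: 0.0348
grip_force: 0.0
time: 14.83
ee_pos: [0.5703, 0.1256, 0.1891]
eef_rot: [1.0, 0.02, -0.001, 0.0]
ft_force: [0.5, -0.8, 0.4]
width: 0.0348
grip_force: 0.0
time: 15.5
ee_pos: [0.5711, 0.3607, 0.1887]
eef_rot: [1.0, 0.021, -0.001, 0.0]
ft_force: [0.1, 0.8, 0.2]
width: 0.0348
grip_force: 0.0
time: 15.67
ee_pos: [0.5707, 0.3602, 0.1886]
eef_rot: [1.0, 0.022, -0.001, 0.0]
ft_force: [-0.0, -0.4, -0.6]
width: 0.0351
grip_force: 0.0
now [0.5716 0.3585 0.1889] yaw 0.041 shift rows [ 0.17 -2.68  5.81] turn rows [0.01 0.01 0.01] tool-frame shift after turn [ 0.15 -2.68  5.81]
[-0.18  0.55 -0.66  1.34  0.34  1.36 -2.37]
```

View pics/w7.png

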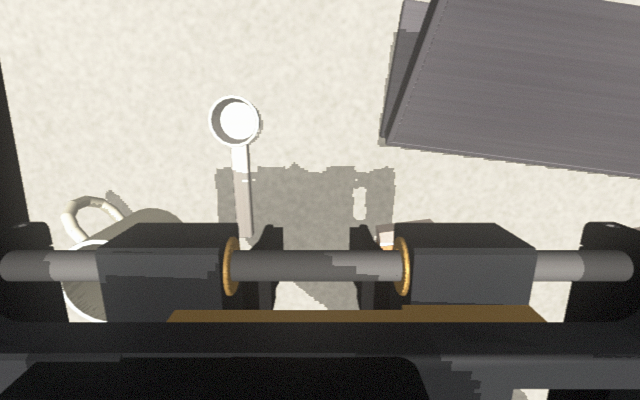

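The scoop's cup is at (235,121) and its handle reaches (243,235). The mug is near (110,270) on the left with its handle at (93,215), so I check the clearance before descending.

Run:
```python
from h import *
s=r.read_state();c=r.camera("wrist");w=(s["ee_pos"],s["eef_rot"])
a=ray(c,(234,121),.026,w);b=ray(c,(244,232),.014,w);d=(a-b)[:2];y=np.arctan2(d[1],d[0]);o=a[:2]-.05*np.array([np.cos(y),np.sin(y)])
print("cup",a,"handle",b,"yaw",y,"grip",o);plan((*o,.0145),y)
print("mug handle",ray(c,(93,197),.07,w))
c=r.camera("top");im=c["color"][170:225,155:225];cv2.imwrite("pics/mug.png",cv2.resize(im,None,fx=8,fy=8,interpolation=cv2.INTER_CUBIC)[:,:,::-1])
```

```text
cup [0.62965711 0.43687659 0.026     ] handle [0.51529939 0.43168099 0.014     ] yaw 0.045401644958619654 grip [0.57970864 0.43460729]
now [0.5722 0.3576 0.1891] yaw 0.04 shift rows [ 0.36 -2.56  5.82] turn rows [ 0.01  0.01 -0.05] tool-frame shift after turn [ 0.37 -2.55  5.82]
mug handle [0.56339165 0.54720514 0.07      ]
```

View pics/mug.png

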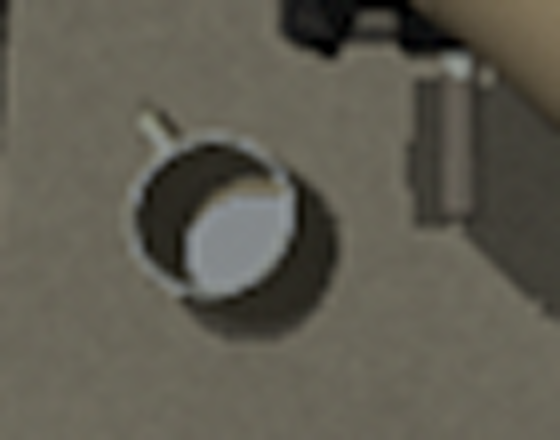

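Run:
```python
from h import *
c=r.camera("top");f=lambda x,y,z:ray(c,(155+x/8-.44,170+y/8-.44),z)[:2].round(3)
print("rim c",f(215,215,.092),"far edge",f(215,133,.092),"right",f(295,200,.092),"handle tip",f(142,105,.075),f(142,105,.05),"root",f(165,150,.07))
```

```text
rim c [0.49  0.534] far edge [0.53  0.536] right [0.497 0.496] handle tip [0.547 0.577] [0.552 0.585] root [0.526 0.566]
```

```bash
python3 -m crank '[{"claw":0.2,"dx":0.2,"dy":-0.85,"dz":0,"ax":0,"ay":0,"az":-0.1},{"claw":0.2,"dx":0.2,"dy":-0.85,"dz":0,"ax":0,"ay":0,"az":0},{"claw":0.2,"dx":0.17,"dy":-0.85,"dz":0,"ax":0,"ay":0,"az":0},{"claw":0.2,"dx":0,"dy":0,"dz":1,"ax":0,"ay":0,"az":0},{"claw":0.2,"dx":0,"dy":0,"dz":0.5,"ax":0,"ay":0,"az":0},{"claw":0.2,"dx":0,"dy":0,"dz":0,"ax":0,"ay":0,"az":0},{"claw":0.2,"dx":0,"dy":0,"dz":0,"ax":0,"ay":0,"az":0}]'
python3 - <<'E'
from h import *
s=r.read_state();c=r.camera("wrist");w=(s["ee_pos"],s["eef_rot"]);cv2.imwrite("pics/w8.png",c["color"][:,:,::-1])
print(s["joint_positions"].round(2));plan((.586,.4345,.0145),.045)
E
```

```text
time: 16.45
ee_pos: [0.5859, 0.4344, 0.1446]
eef_rot: [1.0, 0.025, -0.0, 0.001]
ft_force: [-0.1, -0.2, 0.7]
width: 0.035
grip_force: 0.0
[-0.32  0.7  -0.64  1.22  0.4   1.35 -2.44]
now [0.5864 0.435  0.1461] yaw 0.049 shift rows [-0.02  0.02  4.39] turn rows [-0.   -0.01  0.04] tool-frame shift after turn [-0.01  0.02  4.39]
```

View pics/w8.png

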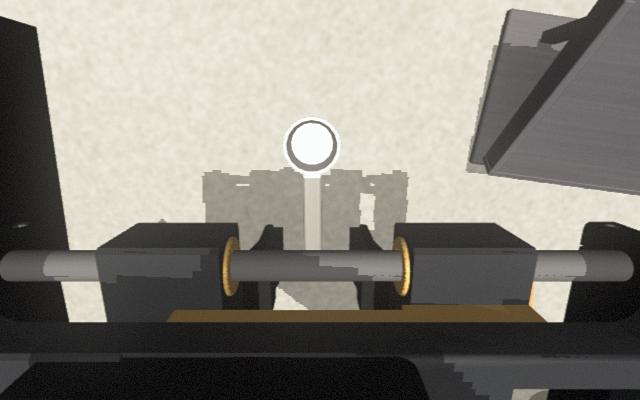

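The scoop's cup is at (312,145) and its handle is at column 312, about 5 mm left of the pad centre. I shift slightly and descend.

```bash
python3 -m crank '[{"claw":0.2,"dx":0,"dy":-0.12,"dz":0.8,"ax":0,"ay":0,"az":0},{"claw":0.2,"dx":0,"dy":0,"dz":0.9,"ax":0,"ay":0,"az":0},{"claw":0.2,"dx":0,"dy":0,"dz":0.9,"ax":0,"ay":0,"az":0},{"claw":0.2,"dx":0,"dy":0,"dz":0.8,"ax":0,"ay":0,"az":0},{"claw":0.2,"dx":0,"dy":0,"dz":0.5,"ax":0,"ay":0,"az":0},{"claw":0.2,"dx":0,"dy":0,"dz":0.3,"ax":0,"ay":0,"az":0},{"claw":0.2,"dx":0,"dy":0,"dz":0.2,"ax":0,"ay":0,"az":0},{"claw":0.2,"dx":0,"dy":0,"dz":0,"ax":0,"ay":0,"az":0}]' 30
python3 -m crank '[{"claw":1,"dx":0,"dy":0,"dz":0,"ax":0,"ay":0,"az":0},{"claw":1,"dx":0,"dy":0,"dz":0,"ax":0,"ay":0,"az":0},{"claw":1,"dx":0,"dy":0,"dz":0,"ax":0,"ay":0,"az":0},{"claw":1,"dx":0,"dy":0,"dz":0,"ax":0,"ay":0,"az":0},{"claw":1,"dx":0,"dy":0,"dz":0,"ax":0,"ay":0,"az":0}]' 30
python3 -m crank '[{"claw":1,"dx":0,"dy":0,"dz":-0.5,"ax":0,"ay":0,"az":0},{"claw":1,"dx":0,"dy":0,"dz":-1,"ax":0,"ay":0,"az":0},{"claw":1,"dx":0,"dy":0,"dz":-1,"ax":0,"ay":0,"az":0},{"claw":1,"dx":0,"dy":0,"dz":-1,"ax":0,"ay":0,"az":0},{"claw":1,"dx":0,"dy":0,"dz":-1,"ax":0,"ay":0,"az":0},{"claw":1,"dx":0,"dy":0,"dz":-1,"ax":0,"ay":0,"az":0},{"claw":1,"dx":0,"dy":0,"dz":-0.7,"ax":0,"ay":0,"az":0},{"claw":1,"dx":0,"dy":0,"dz":0,"ax":0,"ay":0,"az":0}]'
python3 - <<'E'
from h import *
plan((.558,-.25,.2),-.02)
E
```

```text
time: 17.17
ee_pos: [0.5857, 0.4394, 0.0132]
eef_rot: [1.0, 0.025, 0.0, -0.0]
ft_force: [-1.6, 0.1, -0.2]
width: 0.0349
grip_force: 0.0
time: 17.58
ee_pos: [0.5859, 0.4397, 0.0141]
eef_rot: [1.0, 0.025, 0.001, -0.0]
ft_force: [-0.5, -1.9, 5.6]
width: 0.016
grip_force: 30.0
time: 18.25
ee_pos: [0.5864, 0.4412, 0.2062]
eef_rot: [1.0, 0.025, 0.003, -0.003]
ft_force: [0.2, 0.5, 0.2]
width: 0.0152
grip_force: 30.0
now [0.5864 0.4412 0.2062] yaw 0.051 shift rows [-2.12 22.96  0.07] turn rows [-0.05 -0.06  0.68] tool-frame shift after turn [-0.49 23.05  0.21]
```

```bash
python3 -m crank '[{"claw":1,"dx":0,"dy":0.5,"dz":0,"ax":0,"ay":0,"az":0.7},{"claw":1,"dx":0,"dy":0.9,"dz":0,"ax":0,"ay":0,"az":0},{"claw":1,"dx":0,"dy":1,"dz":0,"ax":0,"ay":0,"az":0},{"claw":1,"dx":0,"dy":1,"dz":0,"ax":0,"ay":0,"az":0},{"claw":1,"dx":0,"dy":1,"dz":0,"ax":0,"ay":0,"az":0},{"claw":1,"dx":0,"dy":1,"dz":0,"ax":0,"ay":0,"az":0},{"claw":1,"dx":0,"dy":1,"dz":0,"ax":0,"ay":0,"az":0},{"claw":1,"dx":0,"dy":1,"dz":0,"ax":0,"ay":0,"az":0}]'
python3 -m crank '[{"claw":1,"dx":0,"dy":1,"dz":0,"ax":0,"ay":0,"az":0},{"claw":1,"dx":0,"dy":1,"dz":0,"ax":0,"ay":0,"az":0},{"claw":1,"dx":0,"dy":1,"dz":0,"ax":0,"ay":0,"az":0},{"claw":1,"dx":0,"dy":1,"dz":0,"ax":0,"ay":0,"az":0},{"claw":1,"dx":0,"dy":1,"dz":0,"ax":0,"ay":0,"az":0},{"claw":1,"dx":0,"dy":1,"dz":0,"ax":0,"ay":0,"az":0},{"claw":1,"dx":0,"dy":1,"dz":0,"ax":0,"ay":0,"az":0},{"claw":1,"dx":0,"dy":1,"dz":0,"ax":0,"ay":0,"az":0}]'
python3 -m crank '[{"claw":1,"dx":0,"dy":1,"dz":0,"ax":0,"ay":0,"az":0},{"claw":1,"dx":0,"dy":1,"dz":0,"ax":0,"ay":0,"az":0},{"claw":1,"dx":0,"dy":1,"dz":0,"ax":0,"ay":0,"az":0},{"claw":1,"dx":0,"dy":1,"dz":0,"ax":0,"ay":0,"az":0},{"claw":1,"dx":0,"dy":1,"dz":0,"ax":0,"ay":0,"az":0},{"claw":1,"dx":0,"dy":0.9,"dz":0,"ax":0,"ay":0,"az":0},{"claw":1,"dx":0,"dy":0,"dz":0,"ax":0,"ay":0,"az":0},{"claw":1,"dx":0,"dy":0,"dz":0,"ax":0,"ay":0,"az":0}]'
python3 - <<'E'
from h import *
c,w=wrist();cv2.imwrite("pics/w9.png",c["color"][:,:,::-1])
hsv=cv2.cvtColor(c["color"],cv2.COLOR_RGB2HSV).astype(int);m=(hsv[:200,:,1]<40)&(hsv[:200,:,2]>170)
for k in blobs(m,300,20000):
    print(cv2.minEnclosingCircle(k.astype(np.float32)),len(k))
plan((.577,-.25,.044),-.02)
E
```

```text
time: 18.92
ee_pos: [0.581, 0.2161, 0.1993]
eef_rot: [1.0, -0.011, -0.0, 0.0]
ft_force: [0.5, 0.4, -0.8]
width: 0.0156
grip_force: 30.0
time: 19.58
ee_pos: [0.5756, -0.0236, 0.1994]
eef_rot: [1.0, -0.011, 0.0, 0.0]
ft_force: [0.9, 0.3, -1.1]
width: 0.0157
grip_force: 30.0
time: 20.25
ee_pos: [0.5715, -0.201, 0.199]
eef_rot: [1.0, -0.013, -0.0, 0.0]
ft_force: [0.5, 0.8, -0.7]
width: 0.0159
grip_force: 30.0
((315.82855224609375, 167.4989013671875), 37.004234313964844) 206
((428.5, 158.5), 42.38523864746094) 249
((393.0, 145.5), 29.34716033935547) 221
((466.0, 154.5), 47.28910446166992) 392
((591.0, 99.5), 110.47294616699219) 596
now [ 0.572  -0.199   0.1991] yaw -0.023 shift rows [0.21 1.7  5.17] turn rows [-0.01  0.   -0.03] tool-frame shift after turn [0.2  1.7  5.17]
```

```bash
python3 -m crank '[{"claw":1,"dx":0.1,"dy":0.85,"dz":0,"ax":0,"ay":0,"az":0},{"claw":1,"dx":0.1,"dy":0.85,"dz":0,"ax":0,"ay":0,"az":0},{"claw":1,"dx":0,"dy":0,"dz":1,"ax":0,"ay":0,"az":0},{"claw":1,"dx":0,"dy":0,"dz":1,"ax":0,"ay":0,"az":0},{"claw":1,"dx":0,"dy":0,"dz":1,"ax":0,"ay":0,"az":0},{"claw":1,"dx":0,"dy":0,"dz":1,"ax":0,"ay":0,"az":0},{"claw":1,"dx":0,"dy":0,"dz":0.7,"ax":0,"ay":0,"az":0},{"claw":1,"dx":0,"dy":0,"dz":0.5,"ax":0,"ay":0,"az":0}]'
python3 -m crank '[{"claw":1,"dx":0,"dy":0,"dz":0,"ax":0,"ay":0,"az":0},{"claw":1,"dx":0,"dy":0,"dz":0,"ax":0,"ay":0,"az":0},{"claw":0.3,"dx":0,"dy":0,"dz":0,"ax":0,"ay":0,"az":0},{"claw":0.3,"dx":0,"dy":0,"dz":0,"ax":0,"ay":0,"az":0},{"claw":0.3,"dx":0,"dy":0,"dz":0,"ax":0,"ay":0,"az":0},{"claw":0.3,"dx":0,"dy":0,"dz":-0.3,"ax":0,"ay":0,"az":0},{"claw":0.3,"dx":0,"dy":0,"dz":-1,"ax":0,"ay":0,"az":0},{"claw":0.3,"dx":0,"dy":0,"dz":-1,"ax":0,"ay":0,"az":0}]'
python3 -m crank '[{"claw":0.4,"dx":0,"dy":0,"dz":-1,"ax":0,"ay":0,"az":0},{"claw":0.4,"dx":0,"dy":0,"dz":-1,"ax":0,"ay":0,"az":0},{"claw":0.4,"dx":0,"dy":0,"dz":-0.5,"ax":0,"ay":0,"az":0},{"claw":0.4,"dx":0,"dy":0.8,"dz":0,"ax":0,"ay":0,"az":0},{"claw":0.4,"dx":0,"dy":0.7,"dz":0,"ax":0,"ay":0,"az":0},{"claw":0.4,"dx":0,"dy":0,"dz":0,"ax":0,"ay":0,"az":0},{"claw":0.4,"dx":0,"dy":0,"dz":0,"ax":0,"ay":0,"az":0}]'
python3 - <<'E'
from h import *
c,w=wrist();cv2.imwrite("pics/w10.png",c["color"][:,:,::-1])
plan((.424,-.289,.2),1.56)
E
```

```text
time: 20.97
ee_pos: [0.5764, -0.2478, 0.0407]
eef_rot: [1.0, -0.01, -0.001, -0.001]
ft_force: [-1.0, 0.5, -0.3]
width: 0.0158
grip_force: 30.0
time: 21.63
ee_pos: [0.5763, -0.2501, 0.1129]
eef_rot: [1.0, -0.011, -0.001, -0.0]
ft_force: [1.2, -0.1, 0.9]
width: 0.0299
grip_force: 0.0
time: 22.22
ee_pos: [0.5757, -0.2969, 0.188]
eef_rot: [1.0, -0.012, 0.0, 0.0]
ft_force: [-0.7, -0.1, -0.5]
width: 0.0261
grip_force: 0.0
now [ 0.5761 -0.2953  0.1879] yaw -0.023 shift rows [-5.07 -0.09 -0.41] turn rows [ 1.000e-02 -1.000e-02 -1.512e+01] tool-frame shift after turn [ 0.16 -5.07 -0.4 ]
```

View pics/w10.png

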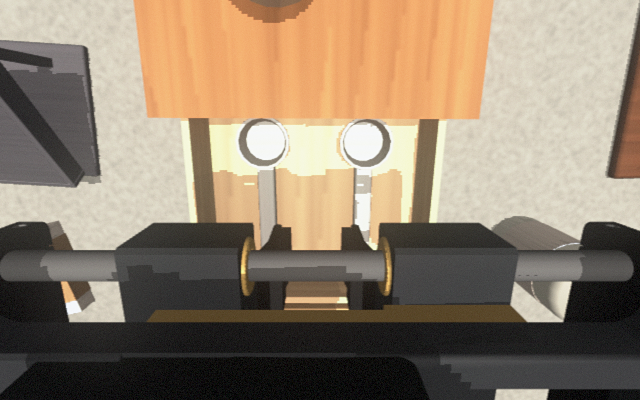

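Both scoops lie in the drawer, with cups at (264,142) and (366,143). I now push the handle shut with closed fingers.

```bash
python3 -m crank '[{"claw":1,"dx":-0.9,"dy":0,"dz":0,"ax":0,"ay":0,"az":0},{"claw":1,"dx":-0.9,"dy":0,"dz":0,"ax":0,"ay":0,"az":0},{"claw":1,"dx":-1,"dy":0,"dz":0,"ax":0,"ay":0,"az":0},{"claw":1,"dx":-1,"dy":0,"dz":0,"ax":0,"ay":0,"az":0},{"claw":1,"dx":-1,"dy":0,"dz":0,"ax":0,"ay":0,"az":0},{"claw":1,"dx":-1,"dy":0,"dz":0,"ax":0,"ay":0,"az":0},{"claw":1,"dx":-0.6,"dy":0,"dz":0,"ax":0,"ay":0,"az":0},{"claw":1,"dx":0,"dy":0,"dz":0,"ax":0,"ay":0,"az":0}]'
python3 -m crank '[{"claw":1,"dx":0,"dy":0,"dz":0,"ax":0,"ay":0,"az":0},{"claw":1,"dx":0,"dy":0,"dz":1,"ax":0,"ay":0,"az":0},{"claw":1,"dx":0,"dy":0,"dz":1,"ax":0,"ay":0,"az":0},{"claw":1,"dx":0,"dy":0,"dz":1,"ax":0,"ay":0,"az":0},{"claw":1,"dx":0,"dy":0,"dz":0.9,"ax":0,"ay":0,"az":0},{"claw":1,"dx":0,"dy":0,"dz":0.5,"ax":0,"ay":0,"az":0},{"claw":1,"dx":0,"dy":0,"dz":0,"ax":0,"ay":0,"az":0},{"claw":1,"dx":0,"dy":0,"dz":0,"ax":0,"ay":0,"az":0}]'
```

```text
time: 22.93
ee_pos: [0.3811, -0.2908, 0.1876]
eef_rot: [1.0, -0.012, -0.001, 0.001]
ft_force: [0.1, -1.6, 0.5]
width: 0.0005
grip_force: 0.0
time: 23.6
ee_pos: [0.385, -0.2901, 0.055]
eef_rot: [1.0, -0.01, -0.0, -0.001]
ft_force: [0.6, 1.1, -0.2]
width: 0.0007
grip_force: 0.0
```

```bash
python3 -m crank '[{"claw":1,"dx":0.2,"dy":0,"dz":0,"ax":0,"ay":0,"az":0},{"claw":1,"dx":0.2,"dy":0,"dz":0,"ax":0,"ay":0,"az":0},{"claw":1,"dx":0.3,"dy":0,"dz":0,"ax":0,"ay":0,"az":0},{"claw":1,"dx":0.4,"dy":0,"dz":0,"ax":0,"ay":0,"az":0},{"claw":1,"dx":0.5,"dy":0,"dz":0,"ax":0,"ay":0,"az":0},{"claw":1,"dx":0.5,"dy":0,"dz":0,"ax":0,"ay":0,"az":0},{"claw":1,"dx":0.5,"dy":0,"dz":0,"ax":0,"ay":0,"az":0},{"claw":1,"dx":0.5,"dy":0,"dz":0,"ax":0,"ay":0,"az":0}]'
python3 -m crank '[{"claw":1,"dx":0.5,"dy":0,"dz":0,"ax":0,"ay":0,"az":0},{"claw":1,"dx":0.5,"dy":0,"dz":0,"ax":0,"ay":0,"az":0},{"claw":1,"dx":0.5,"dy":0,"dz":0,"ax":0,"ay":0,"az":0},{"claw":1,"dx":0.5,"dy":0,"dz":0,"ax":0,"ay":0,"az":0},{"claw":1,"dx":0.4,"dy":0,"dz":0,"ax":0,"ay":0,"az":0},{"claw":1,"dx":0.3,"dy":0,"dz":0,"ax":0,"ay":0,"az":0},{"claw":1,"dx":0.2,"dy":0,"dz":0,"ax":0,"ay":0,"az":0},{"claw":1,"dx":0,"dy":0,"dz":0,"ax":0,"ay":0,"az":0}]'
python3 -m crank '[{"claw":1,"dx":0.1,"dy":0,"dz":0,"ax":0,"ay":0,"az":0},{"claw":1,"dx":0.1,"dy":0,"dz":0,"ax":0,"ay":0,"az":0},{"claw":1,"dx":0.1,"dy":0,"dz":0,"ax":0,"ay":0,"az":0},{"claw":1,"dx":0,"dy":0,"dz":0,"ax":0,"ay":0,"az":0}]'
```

```text
time: 24.27
ee_pos: [0.4788, -0.2936, 0.0555]
eef_rot: [1.0, -0.011, 0.0, 0.0]
ft_force: [-2.0, -1.3, 0.6]
width: 0.0002
grip_force: 0.8
time: 24.93
ee_pos: [0.5656, -0.2946, 0.0551]
eef_rot: [1.0, -0.011, 0.001, -0.0]
ft_force: [-0.3, -0.0, -0.6]
width: 0.0007
grip_force: 0.0
time: 25.27
ee_pos: [0.5729, -0.2954, 0.055]
eef_rot: [1.0, -0.011, -0.0, 0.0]
ft_force: [-1.2, 0.3, -0.2]
width: 0.0002
grip_force: 0.3
```

Keep pushing in small steps until the stop is felt.

```bash
for i in 1 2 ; do :; done
python3 -m crank '[{"claw":1,"dx":0.1,"dy":0,"dz":0,"ax":0,"ay":0,"az":0},{"claw":1,"dx":0.1,"dy":0,"dz":0,"ax":0,"ay":0,"az":0},{"claw":1,"dx":0.1,"dy":0,"dz":0,"ax":0,"ay":0,"az":0},{"claw":1,"dx":0,"dy":0,"dz":0,"ax":0,"ay":0,"az":0}]'
python3 -m crank '[{"claw":1,"dx":0.1,"dy":0,"dz":0,"ax":0,"ay":0,"az":0},{"claw":1,"dx":0.05,"dy":0,"dz":0,"ax":0,"ay":0,"az":0},{"claw":1,"dx":0.05,"dy":0,"dz":0,"ax":0,"ay":0,"az":0},{"claw":1,"dx":0,"dy":0,"dz":0,"ax":0,"ay":0,"az":0}]'
```

```text
time: 25.6
ee_pos: [0.574, -0.2956, 0.0545]
eef_rot: [1.0, -0.012, -0.009, -0.001]
ft_force: [-40.4, 9.2, 29.2]
width: 0.0006
grip_force: 20.6
time: 25.93
ee_pos: [0.5745, -0.2957, 0.0543]
eef_rot: [1.0, -0.013, -0.014, -0.002]
ft_force: [-67.0, 15.8, 48.3]
width: 0.0006
grip_force: 34.4
```

```bash
python3 -m crank '[{"claw":1,"dx":-0.3,"dy":0,"dz":0,"ax":0,"ay":0,"az":0},{"claw":1,"dx":-0.5,"dy":0,"dz":0,"ax":0,"ay":0,"az":0},{"claw":1,"dx":-0.7,"dy":0,"dz":-0.5,"ax":0,"ay":0,"az":0},{"claw":0,"dx":-0.5,"dy":0,"dz":-1,"ax":0,"ay":0,"az":0},{"claw":-0.7,"dx":-0.5,"dy":0,"dz":-1,"ax":0,"ay":0,"az":0},{"claw":-0.7,"dx":-0.5,"dy":0,"dz":-1,"ax":0,"ay":0,"az":0},{"claw":-0.7,"dx":0,"dy":-0.5,"dz":-1,"ax":0,"ay":0,"az":0},{"claw":-0.7,"dx":0,"dy":-1,"dz":0,"ax":0,"ay":0,"az":0}]'
python3 -m crank '[{"claw":-0.7,"dx":0,"dy":-1,"dz":0,"ax":0,"ay":0,"az":0},{"claw":-0.7,"dx":0,"dy":-1,"dz":0,"ax":0,"ay":0,"az":0},{"claw":-0.7,"dx":0,"dy":-1,"dz":0,"ax":0,"ay":0,"az":0},{"claw":-0.7,"dx":0,"dy":-1,"dz":0,"ax":0,"ay":0,"az":0},{"claw":-0.7,"dx":0,"dy":-1,"dz":0,"ax":0,"ay":0,"az":0},{"claw":-0.7,"dx":0,"dy":-1,"dz":0,"ax":0,"ay":0,"az":0},{"claw":-0.7,"dx":0,"dy":0,"dz":0,"ax":0,"ay":0,"az":0},{"claw":-0.7,"dx":0,"dy":0,"dz":0,"ax":0,"ay":0,"az":0}]'
cat > cart.py <<'E'
from h import *
def cartons(c,roi,wp=None):
    im=c["color"];hsv=cv2.cvtColor(im,cv2.COLOR_RGB2HSV).astype(int);out=[]
    m=((hsv[...,0]<22)&(hsv[...,0]>6)&(hsv[...,1]>90)&(hsv[...,2]>60)).astype(np.uint8)
    z=np.zeros_like(m);x0,y0,x1,y1=roi;z[y0:y1,x0:x1]=m[y0:y1,x0:x1]
    z=cv2.morphologyEx(z,cv2.MORPH_CLOSE,np.ones((5,5),np.uint8))
    for k in blobs(z,60,30000):
        p=np.array([ray(c,q,.024,wp)[:2] for q in k],np.float32);ct,wh,a=cv2.minAreaRect(p);out.append((np.round(ct,4),np.round(wh,3),round(a,1),k.mean(0).round()))
    return out
E
python3 - <<'E'
from cart import *
c,w=wrist();cv2.imwrite("pics/w11.png",c["color"][:,:,::-1])
for o in cartons(c,(0,0,640,225),w):print("wrist",o)
c=r.camera("top");cv2.imwrite("pics/t2.png",c["color"][:,:,::-1])
for o in cartons(c,(235,182,345,232)):print("top",o)
# handle bar rows at column 395: bright bar vs unit front
g=c["color"][150:190,385:405].mean(1).astype(int);print([(150+i,*v) for i,v in enumerate(g) if i>10])
plan((.478,.004,.16),.2)
E
```

```text
time: 26.6
ee_pos: [0.5002, -0.2533, 0.1965]
eef_rot: [1.0, -0.015, 0.004, 0.003]
ft_force: [1.7, 0.9, 0.4]
width: 0.0258
grip_force: 0.0
time: 27.27
ee_pos: [0.5034, -0.067, 0.1905]
eef_rot: [1.0, -0.009, 0.001, 0.0]
ft_force: [0.1, -0.6, 0.7]
width: 0.0725
grip_force: 0.0
wrist (array([0.493 , 0.2422]), array([0.048, 0.033]), 7.6, array([ 13., 204.]))
wrist (array([0.4873, 0.0011]), array([0.063, 0.063]), 12.1, array([248., 198.]))
wrist (array([ 0.6446, -0.265 ]), array([0.189, 0.038]), 88.9, array([540.,  21.]))
top (array([0.4803, 0.0041]), array([0.068, 0.062]), 11.5, array([319., 203.]))
top (array([0.476 , 0.2575]), array([0.067, 0.063]), 9.9, array([256., 203.]))
[(161, np.int64(88), np.int64(89), np.int64(53)), (162, np.int64(138), np.int64(140), np.int64(83)), (163, np.int64(138), np.int64(136), np.int64(78)), (164, np.int64(117), np.int64(110), np.int64(63)), (165, np.int64(50), np.int64(31), np.int64(15)), (166, np.int64(37), np.int64(25), np.int64(12)), (167, np.int64(38), np.int64(25), np.int64(10)), (168, np.int64(43), np.int64(33), np.int64(22)), (169, np.int64(58), 
[... 482 characters left out ...]
, np.int64(59), np.int64(57), np.int64(49)), (180, np.int64(61), np.int64(59), np.int64(51)), (181, np.int64(85), np.int64(82), np.int64(72)), (182, np.int64(108), np.int64(105), np.int64(92)), (183, np.int64(105), np.int64(101), np.int64(89)), (184, np.int64(104), np.int64(101), np.int64(88)), (185, np.int64(105), np.int64(101), np.int64(89)), (186, np.int64(104), np.int64(101), np.int64(88)), (187, np.int64(104), np.int64(100), np.int64(88)), (188, np.int64(104), np.int64(100), np.int64(88)), (189, np.int64(104), np.int64(100), np.int64(88))]
now [ 0.5032 -0.0697  0.1902] yaw -0.023 shift rows [-0.9  -2.44  1.  ] turn rows [ 0.01 -0.   -2.13] tool-frame shift after turn [-0.33 -2.57  1.01]
```

```bash
python3 -m crank '[{"claw":-1,"dx":0,"dy":0,"dz":0,"ax":0,"ay":0,"az":-1},{"claw":-1,"dx":0,"dy":0,"dz":0,"ax":0,"ay":0,"az":-1},{"claw":-1,"dx":-0.1,"dy":-0.8,"dz":0.3,"ax":0,"ay":0,"az":-0.15},{"claw":-1,"dx":-0.1,"dy":-0.9,"dz":0.3,"ax":0,"ay":0,"az":0},{"claw":-1,"dx":0,"dy":-0.8,"dz":0.4,"ax":0,"ay":0,"az":0},{"claw":-1,"dx":0,"dy":0,"dz":0,"ax":0,"ay":0,"az":0},{"claw":-1,"dx":0,"dy":0,"dz":0,"ax":0,"ay":0,"az":0}]'
python3 - <<'E'
from cart import *
c,w=wrist();cv2.imwrite("pics/w12.png",c["color"][:,:,::-1])
for o in cartons(c,(200,0,440,225),w):print("wrist",o)
# white far end and body edges along image
hsv=cv2.cvtColor(c["color"],cv2.COLOR_RGB2HSV).astype(int)
m=(hsv[...,0]>6)&(hsv[...,0]<22)&(hsv[...,1]>90)
for row in (150,170,190):
    x=np.where(m[row,200:440])[0]+200
    if len(x):
        a=ray(c,(x.min(),row),.024,w);b=ray(c,(x.max(),row),.024,w);print(row,x.min(),x.max(),a[:2],b[:2])
plan((.483,.003,.014),.2)
E
```

```text
time: 27.95
ee_pos: [0.4822, 0.0033, 0.1597]
eef_rot: [0.995, 0.101, -0.0, 0.0]
ft_force: [0.7, -0.6, 0.1]
width: 0.0869
grip_force: 0.0
wrist (array([0.485 , 0.0019]), array([0.066, 0.061]), 11.6, array([317., 187.]))
170 284 351 [0.49593646 0.03441034] [ 0.50785926 -0.02360437]
190 284 350 [0.47805539 0.03118355] [ 0.48998202 -0.02685854]
now [0.4827 0.0023 0.1601] yaw 0.202 shift rows [ 0.02 -0.02  4.87] turn rows [0.   0.   0.01] tool-frame shift after turn [ 0.02 -0.02  4.87]
```

```bash
python3 -m crank '[{"claw":-1,"dx":0.05,"dy":0,"dz":1,"ax":0,"ay":0,"az":0},{"claw":-1,"dx":0,"dy":0,"dz":1,"ax":0,"ay":0,"az":0},{"claw":-1,"dx":0,"dy":0,"dz":1,"ax":0,"ay":0,"az":0},{"claw":-1,"dx":0,"dy":0,"dz":1,"ax":0,"ay":0,"az":0},{"claw":-1,"dx":0,"dy":0,"dz":0.5,"ax":0,"ay":0,"az":0},{"claw":-1,"dx":0,"dy":0,"dz":0.3,"ax":0,"ay":0,"az":0},{"claw":-1,"dx":0,"dy":0,"dz":0,"ax":0,"ay":0,"az":0}]' 20
python3 -m crank '[{"claw":1,"dx":0,"dy":0,"dz":0,"ax":0,"ay":0,"az":0},{"claw":1,"dx":0,"dy":0,"dz":0,"ax":0,"ay":0,"az":0},{"claw":1,"dx":0,"dy":0,"dz":0,"ax":0,"ay":0,"az":0},{"claw":1,"dx":0,"dy":0,"dz":0,"ax":0,"ay":0,"az":0},{"claw":1,"dx":0,"dy":0,"dz":0,"ax":0,"ay":0,"az":0},{"claw":1,"dx":0,"dy":0,"dz":0,"ax":0,"ay":0,"az":0}]' 20
python3 -m crank '[{"claw":1,"dx":0,"dy":0,"dz":-0.4,"ax":0,"ay":0,"az":0},{"claw":1,"dx":0,"dy":0,"dz":-0.9,"ax":0,"ay":0,"az":0},{"claw":1,"dx":0,"dy":0,"dz":-1,"ax":0,"ay":0,"az":0},{"claw":1,"dx":0,"dy":0,"dz":-1,"ax":0,"ay":0,"az":0},{"claw":1,"dx":0,"dy":0,"dz":-1,"ax":0,"ay":0,"az":0},{"claw":1,"dx":0,"dy":0,"dz":-1,"ax":0,"ay":0,"az":0},{"claw":1,"dx":0,"dy":0,"dz":-1,"ax":0,"ay":0,"az":0},{"claw":1,"dx":0,"dy":0,"dz":0,"ax":0,"ay":0,"az":0}]'
```

```text
time: 28.58
ee_pos: [0.4834, 0.0025, 0.0147]
eef_rot: [0.995, 0.1, -0.001, -0.0]
ft_force: [-0.6, 0.1, 0.3]
width: 0.0872
grip_force: 0.0
time: 29.08
ee_pos: [0.4844, 0.0037, 0.0167]
eef_rot: [0.995, 0.101, 0.001, 0.0]
ft_force: [-0.3, -0.8, 5.3]
width: 0.0599
grip_force: 20.0
time: 29.75
ee_pos: [0.4863, 0.0047, 0.2114]
eef_rot: [0.995, 0.102, 0.004, 0.001]
ft_force: [1.2, -0.3, -1.5]
width: 0.0597
grip_force: 20.0
```

```bash
cat >> h.py <<'E'
O=np.array([.609,.111,.030]);YAW=-.084
RS=(Rn.from_euler("z",YAW)*Rn.from_euler("x",np.pi)*Rn.from_euler("y",38,degrees=True))
def slope(x,y,n):
    X=RS.apply([1,0,0]);Y=-RS.apply([0,1,0]);N=-RS.apply([0,0,1]);return O+x*X+y*Y+n*N
def plans(p):
    s=r.read_state();R=Rn.from_quat(s["eef_rot"]);print("turn",((R.inv()*RS).as_rotvec(degrees=True)/6).round(2),"shift in slope-aligned tool",(RS.inv().apply(p-s["ee_pos"])/.03).round(2),"slope coords xyn",(RS.inv().apply(s["ee_pos"]-O)*[1,-1,-1]).round(4),"w",s["width"].round(4),"j",s["joint_positions"].round(2))
E
python3 -m crank '[{"claw":1,"dx":0,"dy":0,"dz":0,"ax":0,"ay":0,"az":1},{"claw":1,"dx":0,"dy":0,"dz":0,"ax":0,"ay":0,"az":1},{"claw":1,"dx":0,"dy":0,"dz":0,"ax":0,"ay":0,"az":0.75},{"claw":1,"dx":0,"dy":0,"dz":0,"ax":0,"ay":0.6,"az":0},{"claw":1,"dx":0,"dy":0,"dz":0,"ax":0,"ay":0.7,"az":0},{"claw":1,"dx":0,"dy":0,"dz":0,"ax":0,"ay":0.7,"az":0},{"claw":1,"dx":0,"dy":0,"dz":0,"ax":0,"ay":0.7,"az":0},{"claw":1,"dx":0,"dy":0,"dz":0,"ax":0,"ay":0.7,"az":0}]'
python3 -m crank '[{"claw":1,"dx":0,"dy":0,"dz":0,"ax":0,"ay":0.7,"az":0},{"claw":1,"dx":0,"dy":0,"dz":0,"ax":0,"ay":0.7,"az":0},{"claw":1,"dx":0,"dy":0,"dz":0,"ax":0,"ay":0.7,"az":0},{"claw":1,"dx":0,"dy":0,"dz":0,"ax":0,"ay":0.7,"az":0},{"claw":1,"dx":0,"dy":0,"dz":0,"ax":0,"ay":0.13,"az":0},{"claw":1,"dx":0,"dy":0,"dz":0,"ax":0,"ay":0,"az":0},{"claw":1,"dx":0,"dy":0,"dz":0,"ax":0,"ay":0,"az":0}]'
python3 - <<'E'
from h import *
print(slope(.058,-.078,.0225));plans(slope(.058,-.078,.08));plans(slope(.058,-.078,.0225))
E
```

```text
time: 30.42
ee_pos: [0.4836, 0.0041, 0.2053]
eef_rot: [0.983, -0.042, 0.179, 0.008]
ft_force: [0.1, 0.7, -1.7]
width: 0.0598
grip_force: 20.0
time: 31.0
ee_pos: [0.484, 0.0043, 0.2054]
eef_rot: [0.945, -0.04, 0.324, 0.014]
ft_force: [0.0, 0.8, -1.6]
width: 0.0598
grip_force: 20.0
[0.63419563 0.03060258 0.08343861]Traceback (most recent call last):
  File "<stdin>", line 2, in <module>
  File "h.py", line 28, in plans
    s=r.read_state();R=Rn.from_quat(s["eef_rot"]);print("turn",((R.inv()*RS).as_rotvec(degrees=True)/6).round(2),"shift in slope-aligned tool",(RS.inv().apply(p-s["ee_pos"])/.03).round(2),"slope coords xyn",(RS.inv().apply(s["ee_pos"]-O)*[1,-1,-1]).round(4),"w",s["width"].round(4),"j",s["joint_positions"].round(2))
                                                                                                                                                                                                                                                                      ^^^^^^^^^^^^^^^^
AttributeError: 'float' object has no attribute 'round'
```

```bash
sed -i 's/s\["width"\].round(4)/round(s["width"],4)/' h.py
python3 - <<'E'
from h import *
plans(slope(.058,-.078,.08));plans(slope(.058,-.078,.0225))
E
```

```text
turn [ 0.01  0.02 -0.  ] shift in slope-aligned tool [ 1.37 -1.29  4.31] slope coords xyn [ 0.0169 -0.1168  0.2094] w 0.0598 j [ 0.49 -0.43 -0.59  2.36 -0.21  0.49 -1.64]
turn [ 0.01  0.02 -0.  ] shift in slope-aligned tool [ 1.37 -1.29  6.23] slope coords xyn [ 0.0169 -0.1168  0.2094] w 0.0598 j [ 0.49 -0.43 -0.59  2.36 -0.21  0.49 -1.64]
```

```bash
python3 -m crank '[{"claw":1,"dx":0.2,"dy":-0.2,"dz":0.5,"ax":0,"ay":0,"az":0},{"claw":1,"dx":0.3,"dy":-0.3,"dz":0.7,"ax":0,"ay":0,"az":0},{"claw":1,"dx":0.3,"dy":-0.3,"dz":0.8,"ax":0,"ay":0,"az":0},{"claw":1,"dx":0.3,"dy":-0.3,"dz":0.8,"ax":0,"ay":0,"az":0},{"claw":1,"dx":0.27,"dy":-0.2,"dz":0.8,"ax":0,"ay":0,"az":0},{"claw":1,"dx":0,"dy":0,"dz":0.7,"ax":0,"ay":0,"az":0},{"claw":1,"dx":0,"dy":0,"dz":0,"ax":0,"ay":0,"az":0},{"claw":1,"dx":0,"dy":0,"dz":0,"ax":0,"ay":0,"az":0}]'
python3 - <<'E'
from h import *
plans(slope(.058,-.078,.0225));
c,w=wrist();cv2.imwrite("pics/w13.png",c["color"][:,:,::-1])
E
```

```text
time: 31.67
ee_pos: [0.5722, 0.0263, 0.1393]
eef_rot: [0.948, -0.041, 0.315, 0.019]
ft_force: [-0.5, 0.6, -1.9]
width: 0.0601
grip_force: 20.0
turn [0.12 0.21 0.02] shift in slope-aligned tool [ 0.47 -0.32  2.73] slope coords xyn [ 0.044  -0.0875  0.1043] w 0.0601 j [ 0.98 -0.   -1.19  2.22  0.55  0.36 -2.34]
```

View pics/w13.png

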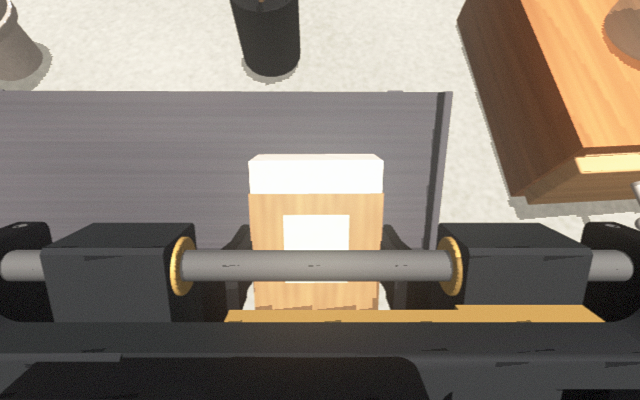

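The carton is held squarely at (318,235), above the slope, with the right cheek at column 437. That leaves ample room, so I go on slowly.

```bash
python3 -m crank '[{"claw":1,"dx":0.1,"dy":-0.1,"dz":0.1,"ax":0.05,"ay":0.1,"az":0},{"claw":1,"dx":0.15,"dy":-0.1,"dz":0.2,"ax":0.05,"ay":0.1,"az":0},{"claw":1,"dx":0.15,"dy":-0.1,"dz":0.3,"ax":0,"ay":0,"az":0},{"claw":1,"dx":0.1,"dy":0,"dz":0.3,"ax":0,"ay":0,"az":0},{"claw":1,"dx":0,"dy":0,"dz":0.3,"ax":0,"ay":0,"az":0},{"claw":1,"dx":0,"dy":0,"dz":0,"ax":0,"ay":0,"az":0},{"claw":1,"dx":0,"dy":0,"dz":0,"ax":0,"ay":0,"az":0}]'
python3 - <<'E'
from h import *
plans(slope(.058,-.078,.0225));
E
```

```text
time: 32.3
ee_pos: [0.5979, 0.0345, 0.1267]
eef_rot: [0.945, -0.036, 0.325, 0.016]
ft_force: [0.5, 0.1, -1.5]
width: 0.0595
grip_force: 20.0
turn [0.02 0.01 0.08] shift in slope-aligned tool [0.07 0.03 1.88] slope coords xyn [ 0.0559 -0.0771  0.079 ] w 0.0595 j [ 0.63  0.09 -0.88  2.19  0.84  0.36 -2.6 ]
```

Joint 7 is at its limit, so I turn the tool half a turn about its axis; the carton is symmetric and j7 regains range.

```bash
python3 -m crank '[{"claw":1,"dx":0,"dy":0,"dz":-0.5,"ax":0,"ay":0,"az":-0.5},{"claw":1,"dx":0,"dy":0,"dz":-0.5,"ax":0,"ay":0,"az":-0.5},{"claw":1,"dx":0,"dy":0,"dz":0,"ax":0,"ay":0,"az":-1},{"claw":1,"dx":0,"dy":0,"dz":0,"ax":0,"ay":0,"az":-1},{"claw":1,"dx":0,"dy":0,"dz":0,"ax":0,"ay":0,"az":-1},{"claw":1,"dx":0,"dy":0,"dz":0,"ax":0,"ay":0,"az":-1},{"claw":1,"dx":0,"dy":0,"dz":0,"ax":0,"ay":0,"az":-1},{"claw":1,"dx":0,"dy":0,"dz":0,"ax":0,"ay":0,"az":-1}]'
python3 -m crank '[{"claw":1,"dx":0,"dy":0,"dz":0,"ax":0,"ay":0,"az":-1},{"claw":1,"dx":0,"dy":0,"dz":0,"ax":0,"ay":0,"az":-1},{"claw":1,"dx":0,"dy":0,"dz":0,"ax":0,"ay":0,"az":-1},{"claw":1,"dx":0,"dy":0,"dz":0,"ax":0,"ay":0,"az":-1},{"claw":1,"dx":0,"dy":0,"dz":0,"ax":0,"ay":0,"az":-1},{"claw":1,"dx":0,"dy":0,"dz":0,"ax":0,"ay":0,"az":-1},{"claw":1,"dx":0,"dy":0,"dz":0,"ax":0,"ay":0,"az":-1},{"claw":1,"dx":0,"dy":0,"dz":0,"ax":0,"ay":0,"az":-1}]'
python3 -m crank '[{"claw":1,"dx":0,"dy":0,"dz":0,"ax":0,"ay":0,"az":-1},{"claw":1,"dx":0,"dy":0,"dz":0,"ax":0,"ay":0,"az":-1},{"claw":1,"dx":0,"dy":0,"dz":0,"ax":0,"ay":0,"az":-1},{"claw":1,"dx":0,"dy":0,"dz":0,"ax":0,"ay":0,"az":-1},{"claw":1,"dx":0,"dy":0,"dz":0,"ax":0,"ay":0,"az":-1},{"claw":1,"dx":0,"dy":0,"dz":0,"ax":0,"ay":0,"az":-1},{"claw":1,"dx":0,"dy":0,"dz":0,"ax":0,"ay":0,"az":-1},{"claw":1,"dx":0,"dy":0,"dz":0,"ax":0,"ay":0,"az":-1}]'
python3 -m crank '[{"claw":1,"dx":0,"dy":0,"dz":0,"ax":0,"ay":0,"az":-1},{"claw":1,"dx":0,"dy":0,"dz":0,"ax":0,"ay":0,"az":-1},{"claw":1,"dx":0,"dy":0,"dz":0,"ax":0,"ay":0,"az":-1},{"claw":1,"dx":0,"dy":0,"dz":0,"ax":0,"ay":0,"az":-1},{"claw":1,"dx":0,"dy":0,"dz":0,"ax":0,"ay":0,"az":-1},{"claw":1,"dx":0,"dy":0,"dz":0,"ax":0,"ay":0,"az":-1},{"claw":1,"dx":0,"dy":0,"dz":0,"ax":0,"ay":0,"az":-0.9},{"claw":1,"dx":0,"dy":0,"dz":0,"ax":0,"ay":0,"az":0}]'
cat >> h.py <<'E'
RF=RS*Rn.from_euler("z",np.pi)
def plansf(p):
    s=r.read_state();R=Rn.from_quat(s["eef_rot"]);print("turn",((R.inv()*RF).as_rotvec(degrees=True)/6).round(2),"shift in FLIPPED slope tool",(RF.inv().apply(p-s["ee_pos"])/.03).round(2),"slope xyn",(RS.inv().apply(s["ee_pos"]-O)*[1,-1,-1]).round(4),"w",round(s["width"],4),"j",s["joint_positions"].round(2))
E
python3 - <<'E'
from h import *
plansf(slope(.058,-.078,.0225));
E
```

```text
time: 32.97
ee_pos: [0.5796, 0.0341, 0.1499]
eef_rot: [0.895, 0.305, 0.297, 0.133]
ft_force: [0.1, 0.6, -1.7]
width: 0.0603
grip_force: 20.0
time: 33.63
ee_pos: [0.5796, 0.0341, 0.1499]
eef_rot: [0.694, 0.643, 0.217, 0.242]
ft_force: [-1.2, -0.2, -2.1]
width: 0.0598
grip_force: 20.0
time: 34.3
ee_pos: [0.5796, 0.0341, 0.1499]
eef_rot: [0.372, 0.869, 0.1, 0.309]
ft_force: [0.4, -0.7, -1.5]
width: 0.0595
grip_force: 20.0
time: 34.97
ee_pos: [0.5796, 0.0341, 0.1499]
eef_rot: [0.041, 0.945, -0.016, 0.325]
ft_force: [0.0, -0.4, -2.0]
width: 0.0597
grip_force: 20.0
turn [-0.04 -0.01 -0.01] shift in FLIPPED slope tool [-0.07  0.04  2.87] slope xyn [ 0.0558 -0.0791  0.1085] w 0.0597 j [ 0.61 -0.02 -0.85  2.22  0.56  0.36  0.78]
```

```bash
python3 -m crank '[{"claw":1,"dx":-0.05,"dy":0.04,"dz":0.3,"ax":-0.04,"ay":0,"az":0},{"claw":1,"dx":0,"dy":0,"dz":0.4,"ax":0,"ay":0,"az":0},{"claw":1,"dx":0,"dy":0,"dz":0.4,"ax":0,"ay":0,"az":0},{"claw":1,"dx":0,"dy":0,"dz":0.4,"ax":0,"ay":0,"az":0},{"claw":1,"dx":0,"dy":0,"dz":0.4,"ax":0,"ay":0,"az":0},{"claw":1,"dx":0,"dy":0,"dz":0.3,"ax":0,"ay":0,"az":0},{"claw":1,"dx":0,"dy":0,"dz":0,"ax":0,"ay":0,"az":0},{"claw":1,"dx":0,"dy":0,"dz":0,"ax":0,"ay":0,"az":0}]'
python3 - <<'E'
from h import *
plansf(slope(.058,-.078,.0225));
E
```

```text
time: 35.63
ee_pos: [0.6212, 0.0321, 0.0983]
eef_rot: [0.043, 0.945, -0.012, 0.324]
ft_force: [-0.0, -0.1, -1.4]
width: 0.0602
grip_force: 20.0
turn [ 0.01 -0.02 -0.08] shift in FLIPPED slope tool [-0.04 -0.01  0.66] slope xyn [ 0.0568 -0.0776  0.0422] w 0.0602 j [ 0.5   0.2  -0.76  2.17  1.08  0.36  0.33]
```

```bash
python3 -m crank '[{"claw":1,"dx":-0.05,"dy":0,"dz":0.2,"ax":0,"ay":0,"az":-0.08},{"claw":1,"dx":0,"dy":0,"dz":0.15,"ax":0,"ay":0,"az":0},{"claw":1,"dx":0,"dy":0,"dz":0.15,"ax":0,"ay":0,"az":0},{"claw":1,"dx":0,"dy":0,"dz":0,"ax":0,"ay":0,"az":0},{"claw":1,"dx":0,"dy":0,"dz":0,"ax":0,"ay":0,"az":0}]'
python3 -m crank '[{"claw":1,"dx":0,"dy":0,"dz":0.1,"ax":0,"ay":0,"az":0},{"claw":1,"dx":0,"dy":0,"dz":0,"ax":0,"ay":0,"az":0}]'
python3 -m crank '[{"claw":1,"dx":0,"dy":0,"dz":0.1,"ax":0,"ay":0,"az":0},{"claw":1,"dx":0,"dy":0,"dz":0,"ax":0,"ay":0,"az":0}]'
python3 - <<'E'
from h import *
plansf(slope(.058,-.078,.0185));print(r.read_state()["ft_force"])
E
```

```text
time: 36.05
ee_pos: [0.6317, 0.0313, 0.0879]
eef_rot: [0.039, 0.945, -0.014, 0.325]
ft_force: [0.2, 0.1, -1.8]
width: 0.0594
grip_force: 20.0
time: 36.22
ee_pos: [0.6337, 0.031, 0.0851]
eef_rot: [0.038, 0.945, -0.014, 0.325]
ft_force: [-0.2, -1.0, -1.8]
width: 0.0597
grip_force: 20.0
time: 36.38
ee_pos: [0.6355, 0.0309, 0.0823]
eef_rot: [0.038, 0.945, -0.014, 0.324]
ft_force: [-0.5, 0.3, -1.5]
width: 0.0594
grip_force: 20.0
turn [ 0.01 -0.02  0.03] shift in FLIPPED slope tool [ 0.01 -0.01  0.08] slope xyn [ 0.0583 -0.0776  0.0208] w 0.0594 j [ 0.46  0.26 -0.72  2.14  1.2   0.36  0.24]
[-0.54817282  0.3261993  -1.53229576]
```

```bash
python3 -m crank '[{"claw":1,"dx":0,"dy":0,"dz":0.1,"ax":0,"ay":0,"az":0},{"claw":1,"dx":0,"dy":0,"dz":0,"ax":0,"ay":0,"az":0}]'
python3 -m crank '[{"claw":1,"dx":0,"dy":0,"dz":0.07,"ax":0,"ay":0,"az":0},{"claw":1,"dx":0,"dy":0,"dz":0,"ax":0,"ay":0,"az":0}]'
```

```text
time: 36.55
ee_pos: [0.6373, 0.0309, 0.0796]
eef_rot: [0.038, 0.945, -0.014, 0.324]
ft_force: [0.5, -0.5, -2.1]
width: 0.0595
grip_force: 20.0
time: 36.72
ee_pos: [0.6386, 0.0309, 0.0786]
eef_rot: [0.038, 0.945, -0.014, 0.325]
ft_force: [-3.8, -0.2, 2.1]
width: 0.0601
grip_force: 20.0
```

```bash
python3 -m crank '[{"claw":0.1,"dx":0,"dy":0,"dz":0,"ax":0,"ay":0,"az":0},{"claw":-0.6,"dx":0,"dy":0,"dz":0,"ax":0,"ay":0,"az":0},{"claw":-0.8,"dx":0,"dy":0,"dz":0,"ax":0,"ay":0,"az":0},{"claw":-0.8,"dx":0,"dy":0,"dz":0,"ax":0,"ay":0,"az":0},{"claw":-0.8,"dx":0,"dy":0,"dz":0,"ax":0,"ay":0,"az":0},{"claw":-0.8,"dx":0,"dy":0,"dz":-0.2,"ax":0,"ay":0,"az":0},{"claw":-0.8,"dx":0,"dy":0,"dz":-0.5,"ax":0,"ay":0,"az":0},{"claw":-0.8,"dx":0,"dy":0,"dz":-0.8,"ax":0,"ay":0,"az":0}]'
python3 -m crank '[{"claw":-1,"dx":0,"dy":0,"dz":-0.9,"ax":0,"ay":0,"az":0},{"claw":-1,"dx":0,"dy":0,"dz":-0.9,"ax":0,"ay":0,"az":0},{"claw":-1,"dx":0,"dy":0,"dz":-0.9,"ax":0,"ay":0,"az":0},{"claw":-1,"dx":0,"dy":0,"dz":-0.9,"ax":0,"ay":0,"az":0},{"claw":-1,"dx":0,"dy":0,"dz":-0.5,"ax":0,"ay":0,"az":0},{"claw":-1,"dx":0,"dy":0,"dz":0,"ax":0,"ay":0,"az":0}]'
cat > sl.py <<'E'
from cart import *
def onslope(c,roi,n=.024,wp=None):
    """orange carton faces on the slope: corners in slope coordinates, on plane n above face"""
    N=-RS.apply([0,0,1]);hsv=cv2.cvtColor(c["color"],cv2.COLOR_RGB2HSV).astype(int)
    m=((hsv[...,0]<22)&(hsv[...,0]>6)&(hsv[...,1]>90)&(hsv[...,2]>50)).astype(np.uint8);z=np.zeros_like(m);x0,y0,x1,y1=roi;z[y0:y1,x0:x1]=m[y0:y1,x0:x1]
    z=cv2.morphologyEx(z,cv2.MORPH_CLOSE,np.ones((5,5),np.uint8))
    for k in blobs(z,60,60000):
        P=[]
        for q in k:
            a=ray(c,q,0,wp);b=ray(c,q,.3,wp);t=(n-(a-O)@N)/((b-a)@N);P.append((RS.inv().apply(a+t*(b-a)-O)*[1,-1,-1])[:2])
        ct,wh,a=cv2.minAreaRect(np.array(P,np.float32));print("slope: centre",np.round(ct,4),"size",np.round(wh,3),"angle",round(a,1),"px",k.mean(0).round())
E
python3 - <<'E'
from sl import *
c=r.camera("top");onslope(c,(240,130,345,185));
for o in cartons(c,(235,182,345,232)):print("top",o)
c=r.camera("scene");onslope(c,(270,210,400,292))
plansf(slope(.058,-.078,.3))
E
```

```text
time: 37.38
ee_pos: [0.6105, 0.0331, 0.1128]
eef_rot: [0.038, 0.945, -0.013, 0.323]
ft_force: [-0.5, -0.9, 1.5]
width: 0.078
grip_force: 0.0
time: 37.88
ee_pos: [0.5504, 0.0362, 0.195]
eef_rot: [0.039, 0.945, -0.017, 0.325]
ft_force: [1.0, 0.5, -0.2]
width: 0.0872
grip_force: 0.0
slope: centre [ 0.0469 -0.0758] size [0.064 0.067] angle 87.6 px [312. 163.]
top (array([0.4524, 0.2693]), array([0.067, 0.061]), 9.9, array([253., 209.]))
slope: centre [ 0.069  -0.0729] size [0.07 0.1 ] angle 89.4 px [316. 230.]
turn [-0.05 -0.03  0.03] shift in FLIPPED slope tool [ 0.03  0.05 -4.67] slope xyn [ 0.059  -0.0796  0.16  ] w 0.0874 j [ 0.59 -0.2  -0.79  2.23  0.13  0.43  1.15]
```

Carton 1 slid to slope x≈0.05 against the lip. Carton 2 has been knocked about 2.5 cm, to roughly (0.457, 0.268). Next I untilt and go there.

```bash
python3 -m crank '[{"claw":-1,"dx":0,"dy":0,"dz":0,"ax":0,"ay":0.9,"az":0},{"claw":-1,"dx":0,"dy":0,"dz":0,"ax":0,"ay":0.9,"az":0},{"claw":-1,"dx":0,"dy":0,"dz":0,"ax":0,"ay":0.9,"az":0},{"claw":-1,"dx":0,"dy":0,"dz":0,"ax":0,"ay":0.9,"az":0},{"claw":-1,"dx":0,"dy":0,"dz":0,"ax":0,"ay":0.9,"az":0},{"claw":-1,"dx":0,"dy":0,"dz":0,"ax":0,"ay":0.9,"az":0},{"claw":-1,"dx":0,"dy":0,"dz":0,"ax":0,"ay":0.9,"az":0},{"claw":-1,"dx":0,"dy":0,"dz":0,"ax":0,"ay":0,"az":0}]'
python3 -m crank '[{"claw":-1,"dx":0,"dy":0,"dz":0,"ax":0,"ay":0,"az":-1},{"claw":-1,"dx":0,"dy":0,"dz":0,"ax":0,"ay":0,"az":-1},{"claw":-1,"dx":0,"dy":0,"dz":0,"ax":0,"ay":0,"az":-0.45},{"claw":-1,"dx":0,"dy":0,"dz":0,"ax":0,"ay":0,"az":0}]'
python3 - <<'E'
from h import *
plan((.457,.268,.19),.173+np.pi);print(r.read_state()["joint_positions"].round(2))
E
```

```text
time: 38.65
ee_pos: [0.5518, 0.0344, 0.1888]
eef_rot: [0.044, 0.999, -0.001, -0.005]
ft_force: [-0.1, -1.2, -0.7]
width: 0.087
grip_force: 0.0
time: 38.98
ee_pos: [0.5503, 0.0358, 0.1908]
eef_rot: [-0.087, 0.996, -0.003, -0.001]
ft_force: [0.5, 0.1, -0.6]
width: 0.0873
grip_force: 0.0
now [0.5503 0.0358 0.1908] yaw -2.968 shift rows [ 1.72  8.16 -0.01] turn rows [-0.05 -0.02  0.01] tool-frame shift after turn [1.73 8.16 0.03]
[ 0.53  0.3  -0.8   1.68  0.23  1.26  1.43]
```

```bash
python3 -m crank '[{"claw":-1,"dx":0.2,"dy":1,"dz":0,"ax":-0.05,"ay":0,"az":0},{"claw":-1,"dx":0.2,"dy":1,"dz":0,"ax":0,"ay":0,"az":0},{"claw":-1,"dx":0.2,"dy":1,"dz":0,"ax":0,"ay":0,"az":0},{"claw":-1,"dx":0.2,"dy":1,"dz":0,"ax":0,"ay":0,"az":0},{"claw":-1,"dx":0.2,"dy":1,"dz":0,"ax":0,"ay":0,"az":0},{"claw":-1,"dx":0.2,"dy":1,"dz":0,"ax":0,"ay":0,"az":0},{"claw":-1,"dx":0.2,"dy":1,"dz":0,"ax":0,"ay":0,"az":0},{"claw":-1,"dx":0.3,"dy":1.0,"dz":0,"ax":0,"ay":0,"az":0}]'
python3 -m crank '[{"claw":-1,"dx":0,"dy":0.3,"dz":0,"ax":0,"ay":0,"az":0},{"claw":-1,"dx":0,"dy":0,"dz":0,"ax":0,"ay":0,"az":0},{"claw":-1,"dx":0,"dy":0,"dz":0,"ax":0,"ay":0,"az":0}]'
python3 - <<'E'
from cart import *
c,w=wrist();cv2.imwrite("pics/w14.png",c["color"][:,:,::-1])
for o in cartons(c,(150,0,490,230),w):print("wrist",o)
c=r.camera("top")
for o in cartons(c,(235,182,345,232)):print("top",o)
plan((.457,.268,.016),.173+np.pi);print(r.read_state()["joint_positions"].round(2))
E
```

```text
time: 39.65
ee_pos: [0.4587, 0.2648, 0.1916]
eef_rot: [-0.084, 0.996, 0.0, -0.0]
ft_force: [1.4, 0.0, -0.0]
width: 0.087
grip_force: 0.0
time: 39.9
ee_pos: [0.4575, 0.2724, 0.1916]
eef_rot: [-0.085, 0.996, 0.0, -0.001]
ft_force: [1.2, -0.3, 0.3]
width: 0.0872
grip_force: 0.0
wrist (array([0.4561, 0.2675]), array([0.068, 0.06 ]), 9.8, array([312., 177.]))
wrist (array([0.3055, 0.3393]), array([0.044, 0.117]), 9.8, array([415.,  17.]))
now [0.4582 0.2712 0.1917] yaw -2.973 shift rows [ 0.05 -0.1   5.86] turn rows [ 0.   -0.02 -0.04] tool-frame shift after turn [ 0.06 -0.1   5.86]
[ 0.19  0.28 -0.94  1.72  0.24  1.26  0.94]
```

```bash
python3 -m crank '[{"claw":-1,"dx":0.05,"dy":-0.11,"dz":0.9,"ax":0,"ay":0,"az":0},{"claw":-1,"dx":0,"dy":0,"dz":1,"ax":0,"ay":0,"az":0},{"claw":-1,"dx":0,"dy":0,"dz":1,"ax":0,"ay":0,"az":0},{"claw":-1,"dx":0,"dy":0,"dz":1,"ax":0,"ay":0,"az":0},{"claw":-1,"dx":0,"dy":0,"dz":1,"ax":0,"ay":0,"az":0},{"claw":-1,"dx":0,"dy":0,"dz":0.6,"ax":0,"ay":0,"az":0},{"claw":-1,"dx":0,"dy":0,"dz":0.35,"ax":0,"ay":0,"az":0},{"claw":-1,"dx":0,"dy":0,"dz":0,"ax":0,"ay":0,"az":0}]' 20
python3 -m crank '[{"claw":1,"dx":0,"dy":0,"dz":0,"ax":0,"ay":0,"az":0},{"claw":1,"dx":0,"dy":0,"dz":0,"ax":0,"ay":0,"az":0},{"claw":1,"dx":0,"dy":0,"dz":0,"ax":0,"ay":0,"az":0},{"claw":1,"dx":0,"dy":0,"dz":0,"ax":0,"ay":0,"az":0},{"claw":1,"dx":0,"dy":0,"dz":0,"ax":0,"ay":0,"az":0},{"claw":1,"dx":0,"dy":0,"dz":0,"ax":0,"ay":0,"az":0}]' 20
python3 -m crank '[{"claw":1,"dx":0,"dy":0,"dz":-0.4,"ax":0,"ay":0,"az":0},{"claw":1,"dx":0,"dy":0,"dz":-0.9,"ax":0,"ay":0,"az":0},{"claw":1,"dx":0,"dy":0,"dz":-1,"ax":0,"ay":0,"az":0},{"claw":1,"dx":0,"dy":0,"dz":-1,"ax":0,"ay":0,"az":0},{"claw":1,"dx":0,"dy":0,"dz":-1,"ax":0,"ay":0,"az":0},{"claw":1,"dx":0,"dy":0,"dz":-1,"ax":0,"ay":0,"az":0},{"claw":1,"dx":0,"dy":0,"dz":-1,"ax":0,"ay":0,"az":0},{"claw":1,"dx":0,"dy":0,"dz":0,"ax":0,"ay":0,"az":0}]'
python3 - <<'E'
from h import *
t=slope(.058,.09,.16);print(t);plan(t,YAW+np.pi);print(r.read_state()["joint_positions"].round(2))
E
```

```text
time: 40.67
ee_pos: [0.4556, 0.2675, 0.0147]
eef_rot: [-0.085, 0.996, -0.0, -0.003]
ft_force: [-0.3, 0.4, 1.2]
width: 0.0871
grip_force: 0.0
time: 41.17
ee_pos: [0.4566, 0.2692, 0.0173]
eef_rot: [-0.086, 0.996, 0.0, -0.001]
ft_force: [0.9, -1.8, 4.7]
width: 0.0598
grip_force: 20.0
time: 41.83
ee_pos: [0.458, 0.2711, 0.212]
eef_rot: [-0.086, 0.996, 0.002, 0.003]
ft_force: [-0.5, 0.4, -0.3]
width: 0.0598
grip_force: 20.0
[0.56393607 0.20511275 0.19179009]
now [0.458  0.2711 0.212 ] yaw -2.969 shift rows [-3.1  -2.78  0.68] turn rows [0.03 0.05 2.45] tool-frame shift after turn [-3.7  -1.9   0.67]
[ 0.21  0.26 -0.95  1.7   0.22  1.29  0.96]
```

```bash
python3 -m crank '[{"claw":1,"dx":0,"dy":0,"dz":0,"ax":0,"ay":0,"az":0.8},{"claw":1,"dx":0,"dy":0,"dz":0,"ax":0,"ay":0,"az":0.85},{"claw":1,"dx":0,"dy":0,"dz":0,"ax":0,"ay":0,"az":0.8},{"claw":1,"dx":-0.7,"dy":-0.4,"dz":0,"ax":0,"ay":0,"az":0},{"claw":1,"dx":-0.8,"dy":-0.4,"dz":0,"ax":0,"ay":0,"az":0},{"claw":1,"dx":-0.8,"dy":-0.4,"dz":0,"ax":0,"ay":0,"az":0},{"claw":1,"dx":-0.8,"dy":-0.4,"dz":0,"ax":0,"ay":0,"az":0},{"claw":1,"dx":-0.6,"dy":-0.3,"dz":0,"ax":0,"ay":0,"az":0}]'
python3 -m crank '[{"claw":1,"dx":0,"dy":0,"dz":0,"ax":0,"ay":0,"az":0},{"claw":1,"dx":0,"dy":0,"dz":0,"ax":0,"ay":-0.9,"az":0},{"claw":1,"dx":0,"dy":0,"dz":0,"ax":0,"ay":-0.9,"az":0},{"claw":1,"dx":0,"dy":0,"dz":0,"ax":0,"ay":-0.9,"az":0},{"claw":1,"dx":0,"dy":0,"dz":0,"ax":0,"ay":-0.9,"az":0},{"claw":1,"dx":0,"dy":0,"dz":0,"ax":0,"ay":-0.9,"az":0},{"claw":1,"dx":0,"dy":0,"dz":0,"ax":0,"ay":-0.9,"az":0},{"claw":1,"dx":0,"dy":0,"dz":0,"ax":0,"ay":-0.9,"az":0}]'
python3 -m crank '[{"claw":1,"dx":0,"dy":0,"dz":0,"ax":0,"ay":0,"az":0},{"claw":1,"dx":0,"dy":0,"dz":0,"ax":0,"ay":0,"az":0}]'
python3 - <<'E'
from h import *
plansf(slope(.058,.09,.0225))
E
```

```text
time: 42.5
ee_pos: [0.5637, 0.2012, 0.2054]
eef_rot: [0.043, 0.999, -0.0, -0.001]
ft_force: [-0.2, 0.2, -0.6]
width: 0.0603
grip_force: 20.0
time: 43.17
ee_pos: [0.5615, 0.2036, 0.2061]
eef_rot: [0.039, 0.945, -0.013, 0.325]
ft_force: [2.0, -0.8, -0.8]
width: 0.0596
grip_force: 20.0
time: 43.33
ee_pos: [0.5611, 0.203, 0.2051]
eef_rot: [0.039, 0.946, -0.014, 0.321]
ft_force: [1.0, -0.2, -0.4]
width: 0.0599
grip_force: 20.0
turn [-0.01 -0.08  0.02] shift in FLIPPED slope tool [0.2  0.08 4.99] slope xyn [0.0641 0.0877 0.1721] w 0.0599 j [ 0.21  0.   -0.85  2.06  0.7   0.69  0.38]
```

```bash
python3 -m crank '[{"claw":1,"dx":0.1,"dy":0.08,"dz":0.4,"ax":0,"ay":-0.08,"az":0},{"claw":1,"dx":0.1,"dy":0,"dz":0.6,"ax":0,"ay":0,"az":0},{"claw":1,"dx":0,"dy":0,"dz":0.6,"ax":0,"ay":0,"az":0},{"claw":1,"dx":0,"dy":0,"dz":0.6,"ax":0,"ay":0,"az":0},{"claw":1,"dx":0,"dy":0,"dz":0.6,"ax":0,"ay":0,"az":0},{"claw":1,"dx":0,"dy":0,"dz":0.6,"ax":0,"ay":0,"az":0},{"claw":1,"dx":0,"dy":0,"dz":0.5,"ax":0,"ay":0,"az":0},{"claw":1,"dx":0,"dy":0,"dz":0,"ax":0,"ay":0,"az":0}]'
python3 -m crank '[{"claw":1,"dx":0,"dy":0,"dz":0.3,"ax":0,"ay":0,"az":0},{"claw":1,"dx":0,"dy":0,"dz":0,"ax":0,"ay":0,"az":0}]'
python3 - <<'E'
from h import *
plansf(slope(.058,.09,.0225))
E
```

```text
time: 44.0
ee_pos: [0.6313, 0.1973, 0.107]
eef_rot: [0.042, 0.945, -0.015, 0.324]
ft_force: [-1.0, -1.6, -0.8]
width: 0.0601
grip_force: 20.0
time: 44.17
ee_pos: [0.6362, 0.1982, 0.1021]
eef_rot: [0.041, 0.945, -0.014, 0.325]
ft_force: [-1.2, 0.0, -0.9]
width: 0.0596
grip_force: 20.0
turn [-0.02  0.   -0.02] shift in FLIPPED slope tool [0.07 0.03 0.74] slope xyn [0.06   0.0892 0.0446] w 0.0596 j [ 0.11  0.34 -0.75  2.01  1.2   0.65  0.01]
```

```bash
python3 -m crank '[{"claw":1,"dx":0.06,"dy":0,"dz":0.3,"ax":0,"ay":0,"az":0},{"claw":1,"dx":0,"dy":0,"dz":0.3,"ax":0,"ay":0,"az":0},{"claw":1,"dx":0,"dy":0,"dz":0.1,"ax":0,"ay":0,"az":0},{"claw":1,"dx":0,"dy":0,"dz":0,"ax":0,"ay":0,"az":0},{"claw":1,"dx":0,"dy":0,"dz":0,"ax":0,"ay":0,"az":0}]'
python3 -m crank '[{"claw":1,"dx":0,"dy":0,"dz":0.08,"ax":0,"ay":0,"az":0},{"claw":1,"dx":0,"dy":0,"dz":0,"ax":0,"ay":0,"az":0}]'
python3 - <<'E'
from h import *
plansf(slope(.058,.09,.0178));print(r.read_state()["ft_force"])
E
```

```text
time: 44.58
ee_pos: [0.6469, 0.1982, 0.0856]
eef_rot: [0.04, 0.944, -0.014, 0.326]
ft_force: [0.5, -0.1, -0.7]
width: 0.0602
grip_force: 20.0
time: 44.75
ee_pos: [0.6484, 0.1981, 0.0835]
eef_rot: [0.04, 0.944, -0.014, 0.327]
ft_force: [-0.3, -1.3, -1.1]
width: 0.0599
grip_force: 20.0
turn [-0.    0.03 -0.01] shift in FLIPPED slope tool [ 0.   -0.    0.15] slope xyn [0.0581 0.0901 0.0224] w 0.0599 j [ 0.09  0.39 -0.72  2.    1.27  0.64 -0.04]
[-0.31105447 -1.25410032 -1.10849731]
```

```bash
python3 -m crank '[{"claw":1,"dx":0,"dy":0,"dz":0.1,"ax":0,"ay":0,"az":0},{"claw":1,"dx":0,"dy":0,"dz":0,"ax":0,"ay":0,"az":0}]'
python3 -m crank '[{"claw":1,"dx":0,"dy":0,"dz":0.05,"ax":0,"ay":0,"az":0},{"claw":1,"dx":0,"dy":0,"dz":0,"ax":0,"ay":0,"az":0}]'
python3 -m crank '[{"claw":0.1,"dx":0,"dy":0,"dz":0,"ax":0,"ay":0,"az":0},{"claw":-0.6,"dx":0,"dy":0,"dz":0,"ax":0,"ay":0,"az":0},{"claw":-0.8,"dx":0,"dy":0,"dz":0,"ax":0,"ay":0,"az":0},{"claw":-0.8,"dx":0,"dy":0,"dz":0,"ax":0,"ay":0,"az":0},{"claw":-0.8,"dx":0,"dy":0,"dz":0,"ax":0,"ay":0,"az":0},{"claw":-0.8,"dx":0,"dy":0,"dz":-0.2,"ax":0,"ay":0,"az":0},{"claw":-0.8,"dx":0,"dy":0,"dz":-0.5,"ax":0,"ay":0,"az":0},{"claw":-0.8,"dx":0,"dy":0,"dz":-0.8,"ax":0,"ay":0,"az":0}]'
python3 -m crank '[{"claw":-1,"dx":0,"dy":0,"dz":-0.9,"ax":0,"ay":0,"az":0},{"claw":-1,"dx":0,"dy":0,"dz":-0.9,"ax":0,"ay":0,"az":0},{"claw":-1,"dx":0,"dy":0,"dz":-0.9,"ax":0,"ay":0,"az":0},{"claw":-1,"dx":0,"dy":0,"dz":-0.9,"ax":0,"ay":0,"az":0},{"claw":-1,"dx":0,"dy":0,"dz":-0.9,"ax":0,"ay":0,"az":0},{"claw":-1,"dx":0,"dy":0,"dz":-0.9,"ax":0,"ay":0,"az":0},{"claw":-1,"dx":0,"dy":0,"dz":0,"ax":0,"ay":0,"az":0},{"claw":-1,"dx":0,"dy":0,"dz":0,"ax":0,"ay":0,"az":0}]'
python3 - <<'E'
from sl import *
s=r.read_state();print(s["ee_pos"])
c=r.camera("top");cv2.imwrite("pics/t3.png",c["color"][:,:,::-1]);onslope(c,(240,130,345,185))
for o in cartons(c,(235,182,345,232)):print("top counter",o)
g=c["color"][150:190,385:405].mean(1).astype(int).sum(1);print("handle row",172+g[22:27].argmax(), "panel rows",[150+i for i in range(8,18) if g[i]>300])
c,w=wrist();onslope(c,(0,0,640,225),wp=w)
E
```

```text
time: 44.92
ee_pos: [0.6503, 0.1977, 0.0805]
eef_rot: [0.04, 0.944, -0.014, 0.326]
ft_force: [-0.7, 0.8, -1.0]
width: 0.0599
grip_force: 20.0
time: 45.08
ee_pos: [0.6511, 0.1979, 0.0795]
eef_rot: [0.04, 0.944, -0.014, 0.327]
ft_force: [-0.7, -0.4, 0.7]
width: 0.0598
grip_force: 20.0
time: 45.75
ee_pos: [0.6227, 0.1994, 0.1138]
eef_rot: [0.041, 0.945, -0.014, 0.325]
ft_force: [0.4, 0.2, -1.3]
width: 0.078
grip_force: 0.0
time: 46.42
ee_pos: [0.5235, 0.2092, 0.2444]
eef_rot: [0.04, 0.944, -0.014, 0.329]
ft_force: [-1.1, -0.0, -0.7]
width: 0.0871
grip_force: 0.0
[0.52354998 0.20915275 0.24443263]
slope: centre [ 0.047  -0.0757] size [0.064 0.067] angle 88.5 px [312. 164.]
slope: centre [0.0489 0.0909] size [0.07  0.063] angle 1.0 px [270. 160.]
handle row 175 panel rows [162, 163]
slope: centre [ 0.0681 -0.2223] size [0.091 0.093] angle 90.0 px [ 32. 189.]
slope: centre [0.0503 0.0897] size [0.061 0.068] angle 90.0 px [316. 167.]
slope: centre [ 0.0509 -0.0774] size [0.062 0.069] angle 90.0 px [161. 167.]
```

Run:
```python
from h import *
c=r.camera("top");
h=ray(c,(395,174.6),.0625);b=ray(c,(395,101.2),.095);f=ray(c,(395,161.3),.095);print("handle-back",b[0]-h[0],"want .295; board depth",b[0]-f[0])
a=cv2.imread("pics/top0.png");n=c["color"][:,:,::-1]
for k,(x,y,q) in dict(mug=(183,197,16),saucer=(368,242,20),milk=(277,236,9),jar=(395,128,10),bottle=(455,197,12)).items():
    d=np.abs(a[y-q:y+q,x-q:x+q].astype(int)-n[y-q:y+q,x-q:x+q]).max(2);print(k,(d>40).sum())
```

```text
handle-back 0.2930483401708883 want .295; board depth 0.24757566391554808
mug 0
saucer 0
milk 38
jar 0
bottle 0
```

Run:
```python
from h import *
n=r.camera("top")["color"][:,:,::-1]
for im in (cv2.imread("pics/top0.png"),cv2.imread("pics/t2.png"),n):
    m=im[226:246,267:288].max(2)>140;ys,xs=np.nonzero(m);print(m.sum(),xs.min(),xs.max(),ys.min(),ys.max())
```

```text
45 3 15 2 15
38 3 15 2 15
56 6 15 2 15
```

```bash
python3 -c "
from bench import r
print(r.close_job())"
```

```text
the job is handed in; nothing more can be done
None
```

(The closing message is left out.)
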